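# Clear the goldsmith's sweeps cabinet

## Task

Clear the steel plate on top of the sweeps cabinet. Lay every soft wax model from the plate in the wooden tray, gripping it gently (a grip force of no more than 40 N) and not dropping it, and pull the drawer under the plate fully open; only then take the orange-handled scraper block and wipe all the metal offcuts off the plate over its open front edge into the drawer, never touching offcuts on the plate with the fingers. Finally stand the scraper back upright on the middle of its green mat, push the drawer fully shut, and leave everything else on the bench alone.

Things in the scene. Friction and masses are not known exactly. Their poses are not given: they have to be found in the camera images.
- cabinet: low wooden cabinet, 240 mm deep (x) by 220 mm wide (y), fixed, place and yaw vary; origin under its centre on the bench. Its top is a dark steel plate at z = 110 mm with a wooden lip 10 mm wide and 8 mm high on the two sides (y = +-100 to +-110 mm) and at the back (x = 110 to 120 mm). The front edge (x = -120 mm) has no lip: the drawer comes out below it, towards -x
- drawer (a joint): how far the drawer stands out, m: 0 shut, 0.13 fully open (it stops there). Slides along the cabinet's -x with about 2 N of friction. Front panel 220 mm wide, 12 mm thick, 12 to 100 mm above the bench; inside 188 mm wide, 210 mm long, floor 19 mm and side walls 89 mm above the bench
- drawer_handle (a point): middle of the drawer's steel handle bar: bar 120 mm long along the cabinet's y, 10 mm thick (x), 12 mm high, centre 85 mm above the bench and 60 mm in front of the cabinet's front face when shut; 43 mm of free room between bar and front panel; two struts join it to the panel 55 mm either side of its middle
- drawer_floor (a point): centre of the drawer's inner floor (moves with the drawer, axes as the cabinet's)
- tray: wooden tray with grey felt, 220 (x) by 150 (y) by 32 mm outside, walls and floor 5 mm, fixed; origin under its centre, on the bench. The wax models go inside it, on its floor
- mat: flat green mat 110 (x) by 180 (y) by 4 mm, fixed; origin under its centre. The scraper's place
- scraper: scraper block 58 mm high standing upright: base 36 (x, wiping direction) by 120 (y) by 22 mm with a black rubber sole, and on it an orange grip rib 22 (x) by 100 (y) mm, from 22 to 58 mm above the sole; same front and back; 0.2 kg; origin at the centre of its sole, z up
- wax0: green carving-wax model (may be absent), bar 80 (x) by 24 (y) by 24 mm with a low round boss 20 mm wide, 6 mm high, on its top; soft; origin at the centre of its underside
- wax1: blue carving-wax model (may be absent), bar 80 (x) by 24 (y) by 24 mm with a low round boss 20 mm wide, 6 mm high, on its top; soft; origin at the centre of its underside
- wax2: purple carving-wax model (may be absent), bar 80 (x) by 24 (y) by 24 mm with a low round boss 20 mm wide, 6 mm high, on its top; soft; origin at the centre of its underside
- offcut0: metal offcut (may be absent): brass bar 18 (x) by 50 (y) by 9 mm; loose, 40 g; origin at the middle of its underside
- offcut1: metal offcut (may be absent): copper bar 18 (x) by 50 (y) by 9 mm; loose, 40 g; origin at the middle of its underside
- offcut2: metal offcut (may be absent): silvery bar 18 (x) by 50 (y) by 9 mm; loose, 40 g; origin at the middle of its underside
- offcut3: metal offcut (may be absent): brass L-shaped piece 26 (x) by 52 (y) by 9 mm; loose, 40 g; origin at the middle of its underside
- offcut4: metal offcut (may be absent): copper L-shaped piece 26 (x) by 52 (y) by 9 mm; loose, 40 g; origin at the middle of its underside
- offcut5: metal offcut (may be absent): silvery sprue, a round button 24 mm wide with a stem, 52 (y) by 10 mm high; loose, 40 g; origin at the middle of its underside
- hammer: hammer, 210 mm, lying; not part of the job
- jar: small jar, 52 mm wide, 60 mm high; not part of the job
- blower: red rubber air blower, 68 mm wide, 85 mm high; not part of the job
- brush: bench brush, 200 mm, lying; not part of the job
- plate (a point): centre of the steel plate's upper face, 110 mm above the bench, axes as the cabinet's

How it is judged:
On the way, in this order (a step that is already met when the one before it is completed fails the run):
1. all wax models lie in the tray, released, and the drawer is open by more than 105 mm (x of wax0 in the frame of tray between -0.1 and 0.1 m and y of wax0 in the frame of tray between -0.068 and 0.068 m and z of wax0 in the frame of tray between 0 and 0.03 m and contact force between the fingers and wax0 below 0.2 N and linear speed of each of wax0, wax1, wax2 below 0.05 m/s and x of wax1 in the frame of tray between -0.1 and 0.1 m and y of wax1 in the frame of tray between -0.068 and 0.068 m and z of wax1 in the frame of tray between 0 and 0.03 m and contact force between the fingers and wax1 below 0.2 N and x of wax2 in the frame of tray between -0.1 and 0.1 m and y of wax2 in the frame of tray between -0.068 and 0.068 m and z of wax2 in the frame of tray between 0 and 0.03 m and contact force between the fingers and wax2 below 0.2 N and value of joint drawer above 0.105 m), for 0.2 s.
2. the held scraper is brought down to the plate (sole within 12 mm of it) (x of scraper in the frame of plate between -0.13 and 0.11 m and y of scraper in the frame of plate between -0.1 and 0.1 m and z of scraper in the frame of plate between -0.01 and 0.012 m and contact force between the fingers and scraper above 1 N), for 0.1 s.
3. all offcuts lie in the open drawer (x of offcut0 in the frame of drawer_floor between -0.11 and 0.11 m and y of offcut0 in the frame of drawer_floor between -0.1 and 0.1 m and z of offcut0 in the frame of drawer_floor between -0.01 and 0.06 m and x of offcut1 in the frame of drawer_floor between -0.11 and 0.11 m and y of offcut1 in the frame of drawer_floor between -0.1 and 0.1 m and z of offcut1 in the frame of drawer_floor between -0.01 and 0.06 m and x of offcut2 in the frame of drawer_floor between -0.11 and 0.11 m and y of offcut2 in the frame of drawer_floor between -0.1 and 0.1 m and z of offcut2 in the frame of drawer_floor between -0.01 and 0.06 m and x of offcut3 in the frame of drawer_floor between -0.11 and 0.11 m and y of offcut3 in the frame of drawer_floor between -0.1 and 0.1 m and z of offcut3 in the frame of drawer_floor between -0.01 and 0.06 m and x of offcut4 in the frame of drawer_floor between -0.11 and 0.11 m and y of offcut4 in the frame of drawer_floor between -0.1 and 0.1 m and z of offcut4 in the frame of drawer_floor between -0.01 and 0.06 m and x of offcut5 in the frame of drawer_floor between -0.11 and 0.11 m and y of offcut5 in the frame of drawer_floor between -0.1 and 0.1 m and z of offcut5 in the frame of drawer_floor between -0.01 and 0.06 m and value of joint drawer above 0.08 m), for 0.2 s.
At the end, for the whole second after the job is handed in: drawer shut to within 8 mm with every offcut inside it; every wax model inside the tray, at rest; scraper upright on its mat, its centre within 35 mm of the mat's centre (x of wax0 in the frame of tray between -0.1 and 0.1 m and y of wax0 in the frame of tray between -0.068 and 0.068 m and z of wax0 in the frame of tray between 0 and 0.03 m and contact force between the fingers and wax0 below 0.2 N and linear speed of each of wax0, wax1, wax2 below 0.05 m/s and x of wax1 in the frame of tray between -0.1 and 0.1 m and y of wax1 in the frame of tray between -0.068 and 0.068 m and z of wax1 in the frame of tray between 0 and 0.03 m and contact force between the fingers and wax1 below 0.2 N and x of wax2 in the frame of tray between -0.1 and 0.1 m and y of wax2 in the frame of tray between -0.068 and 0.068 m and z of wax2 in the frame of tray between 0 and 0.03 m and contact force between the fingers and wax2 below 0.2 N and x of offcut0 in the frame of drawer_floor between -0.11 and 0.11 m and y of offcut0 in the frame of drawer_floor between -0.1 and 0.1 m and z of offcut0 in the frame of drawer_floor between -0.01 and 0.06 m and x of offcut1 in the frame of drawer_floor between -0.11 and 0.11 m and y of offcut1 in the frame of drawer_floor between -0.1 and 0.1 m and z of offcut1 in the frame of drawer_floor between -0.01 and 0.06 m and x of offcut2 in the frame of drawer_floor between -0.11 and 0.11 m and y of offcut2 in the frame of drawer_floor between -0.1 and 0.1 m and z of offcut2 in the frame of drawer_floor between -0.01 and 0.06 m and x of offcut3 in the frame of drawer_floor between -0.11 and 0.11 m and y of offcut3 in the frame of drawer_floor between -0.1 and 0.1 m and z of offcut3 in the frame of drawer_floor between -0.01 and 0.06 m and x of offcut4 in the frame of drawer_floor between -0.11 and 0.11 m and y of offcut4 in the frame of drawer_floor between -0.1 and 0.1 m and z of offcut4 in the frame of drawer_floor between -0.01 and 0.06 m and x of offcut5 in the frame of drawer_floor between -0.11 and 0.11 m and y of offcut5 in the frame of drawer_floor between -0.1 and 0.1 m and z of offcut5 in the frame of drawer_floor between -0.01 and 0.06 m and value of joint drawer below 0.008 m and horizontal distance between scraper and mat below 0.035 m and z of scraper in the frame of mat below 0.01 m and angle between scraper's own z axis and vertical below 0.1 rad and linear speed of scraper below 0.03 m/s); the robot touches nothing.
It fails at once if a wax model is squeezed with more than 50 N a finger (100 N over both fingers) (contact force between the fingers and wax0 above 100 N or contact force between the fingers and wax1 above 100 N or contact force between the fingers and wax2 above 100 N).
It fails at once if a wax model is dropped (falls freely faster than 1 m/s, from about 5 cm) ((linear speed of wax0 above 1 m/s and contact force between the fingers and wax0 below 0.2 N) or (linear speed of wax1 above 1 m/s and contact force between the fingers and wax1 below 0.2 N) or (linear speed of wax2 above 1 m/s and contact force between the fingers and wax2 below 0.2 N)).
It fails at once if the fingers touch an offcut that is on the plate ((x of offcut0 in the frame of plate between -0.12 and 0.12 m and y of offcut0 in the frame of plate between -0.11 and 0.11 m and z of offcut0 in the frame of plate between -0.005 and 0.03 m and contact force between the fingers and offcut0 above 1.5 N) or (x of offcut1 in the frame of plate between -0.12 and 0.12 m and y of offcut1 in the frame of plate between -0.11 and 0.11 m and z of offcut1 in the frame of plate between -0.005 and 0.03 m and contact force between the fingers and offcut1 above 1.5 N) or (x of offcut2 in the frame of plate between -0.12 and 0.12 m and y of offcut2 in the frame of plate between -0.11 and 0.11 m and z of offcut2 in the frame of plate between -0.005 and 0.03 m and contact force between the fingers and offcut2 above 1.5 N) or (x of offcut3 in the frame of plate between -0.12 and 0.12 m and y of offcut3 in the frame of plate between -0.11 and 0.11 m and z of offcut3 in the frame of plate between -0.005 and 0.03 m and contact force between the fingers and offcut3 above 1.5 N) or (x of offcut4 in the frame of plate between -0.12 and 0.12 m and y of offcut4 in the frame of plate between -0.11 and 0.11 m and z of offcut4 in the frame of plate between -0.005 and 0.03 m and contact force between the fingers and offcut4 above 1.5 N) or (x of offcut5 in the frame of plate between -0.12 and 0.12 m and y of offcut5 in the frame of plate between -0.11 and 0.11 m and z of offcut5 in the frame of plate between -0.005 and 0.03 m and contact force between the fingers and offcut5 above 1.5 N)).
It fails at once if hammer, jar, blower or brush is moved by more than 30 mm (distance of any of hammer, jar, blower, brush from where it was at the start of the episode above 0.03 m).
Of wax0, wax1, wax2 only 2 to 3 are there at a start; the rules pass over those that are not, and their reading is None.
Of offcut0, offcut1, offcut2, offcut3, offcut4, offcut5 only 3 to 6 are there at a start; the rules pass over those that are not, and their reading is None.
At some moment in a run one of wax0, wax1, wax2, offcut0, offcut1, offcut2, offcut3, offcut4, offcut5, scraper may be knocked a few centimetres aside while the robot is not near it.
It also fails if it takes over 210 s, if anything falls off the work surface, if the arm or the gripper's body presses on something with over 40 N, if the wrist force passes 120 N, or if a joint passes its speed limit or range.

## Robot

A 6-joint arm with a two-finger parallel gripper is mounted at the origin on the work surface. World frame = base frame: x ahead of the robot, y to its left, z up, the work surface at z = 0. Lengths are in m, angles in rad, forces in N, time in s.
With the tool pointing down it reaches from about 0.35 to 0.85 m from the base axis. Payload 8.1 kg.
Tool frame: the origin (TCP) lies between the finger pads; the fingertips stand 25 mm ahead of it and the grasp point (between the pads) lies 6 mm ahead of it; z points along the fingers, y is the line along which they close (so a half turn about z gives the same grasp; the last joint's range is limited). The gripper opens to 93 mm and grips with 3 to 60 N. Pads are 15 mm wide; open, the fingers measure 128 mm over their backs; the gripper's body (75 mm by 188 mm) begins 65 mm behind the grasp point.
Start: joints at [1.226, 0.13, 1.488, -0, 1.523, -0.085], TCP at [0.154, 0.58, 0.244] pointing down, gripper open.
Joint ranges: [-2.96, 2.96], [-0.89, 2.26], [0.02, 2.5], [-1.34, 4.48], [0, 2.73], [-2.66, 2.66]. Speed limits (rad/s): [2.39, 2.39, 2.79, 3.14, 3.14, 3.14].

## Interface

Orientations are given as a rotation vector (axis times angle).
In Python, from plant import robot gives the robot as it stands.
- The arm moves only by the tool arm_command, never from a script. Its argument "increments" is text: rows parted by semicolons, each of 5 numbers parted by spaces: the closure, from 0 (fully open) to 1 (shut), then the shift along the tool's x, y, z in mm, then the turn about the tool's z in rad. A call has 1 to 5 rows; each row is the pose to reach, as a shift and turn from the pose commanded when the call began, along the tool's axes at that moment; what a row does not reach only later rows make up. A row lasts 1/10 s, in which the tool goes at most 50 mm and 8.59 degrees, less where a joint would pass 70% of its speed; a pose out of reach is approached as far as the arm can. A call with a gripper value outside its range is refused whole. The fingers move at their own pace and stop on an object; "grip_force" is the grip in N (left out, the last holds). Time passes only in rows, so rows that repeat a pose let the fingers close. It gives the time, the measured TCP pose, the force, the opening and the grip force at its end, in the units of the state.
- robot.read_state(): the state, without advancing time (a new reading comes with each control period).
- robot.read_camera(name): name is "scene" or "top" or "wrist"; returns the picture (480x640x3 uint8, blue, green, red); there is no depth.
- robot.camera_model(name): a dict with "fx", "fy", "cx", "cy" (pixels), "D" ([k1, k2, p1, p2, k3] as OpenCV has them; the pictures are not rectified), "eye" and "rotation" of the camera in the world. Camera axes: x right, y down, z forward; pixel columns grow to the right and rows downward; lengths in m; the calibration is good to about 2 mm. A picture is of the moment at which its call begins: read the wrist's pose just before it. camera_model takes no time and is no camera call; for the wrist camera it gives the pose at the moment of the call.
- robot.close_job(): hands the job in; it is judged then, once.
The state is a dict: "t": time; "q": joint angles; "dq": joint speeds; "joint_torque": joint torques, N m; "tool_pos": TCP position; "orientation": TCP orientation; "force": force on the tool from outside, world axes, zero at the start; "wrist_torque": the same for the moment, N m; "opening": finger opening in m; "gripper_force": force on a finger pad.
Only numpy, scipy, OpenCV 4.12 (cv2) and the standard library are available. Lean on these libraries where they do the work, as an engineer would, in place of code of your own. Each camera call takes 0.05 s, during which the arm holds its last target. There are 200 camera calls.

## Working session

There is one attempt and no reset: what is moved stays moved. The work goes in short steps, Python scripts to look and compute and a tool call to move; the robot and the scene stay as the last step left them, time stands still between calls to the robot, and variables do not carry over. Pictures are saved under pics/ and viewed, at most 14 in all, crops included, and the job is handed in when it is done.

Besides the shell and the picture viewer there is one more tool, called after "Emit:" as a command line: name --argument value ..., lists and objects as JSON in quotes. arm_command: Moves the arm, as the interface text tells. Its arguments: {"type":"object","properties":{"increments":{"type":"string"},"grip_force":{"type":"number"}},"required":["increments"]}

```bash
ls; mkdir -p pics; python3 - <<'E'
from plant import robot
import cv2
s=robot.read_state();print(s)
for n in("scene","top"):
    cv2.imwrite(f"pics/{n}0.png",robot.read_camera(n));print(n,robot.camera_model(n))
print(robot.camera_model("wrist"))
E
```

```text
pics
{'t': 0.0, 'q': array([ 1.22562768e+00,  1.31151189e-01,  1.48925368e+00, -5.54031220e-07,
        1.52296361e+00, -8.54003174e-02]), 'dq': array([-0.00031259,  0.00119792, -0.00143913,  0.00226011, -0.00143285,
        0.00072588]), 'joint_torque': array([-1.25629725e-05, -5.59837639e+01, -4.91770685e+01,  7.69314333e-02,
        3.49753769e-02, -1.75662412e-04]), 'tool_pos': array([0.15392238, 0.57940145, 0.2426074 ]), 'orientation': array([-4.06847575e-01, -3.11475392e+00,  2.72491737e-03]), 'force': array([-0.21506303,  0.15087901,  0.13463153]), 'wrist_torque': array([ 0.02586462, -0.01061947, -0.02191292]), 'gripper_force': 0.0, 'opening': 0.09290157194682384}
scene {'fx': 515.9124024856296, 'fy': 515.9124024856296, 'cx': 321.1980496891736, 'cy': 237.86269171207977, 'D': array([-0.00675622,  0.        ,  0.        ,  0.        ,  0.        ]), 'eye': array([1.02014244, 0.45819976, 0.9041584 ]), 'rotation': array([-1.09811966, -2.52527553,  0.88830788])}
top {'fx': 537.2303195237063, 'fy': 537.2303195237063, 'cx': 316.11440223852634, 'cy': 240.74929662535774, 'D': array([0.0337342, 0.       , 0.       , 0.       , 0.       ]), 'eye': array([ 0.4747584 , -0.0015369 ,  1.32094037]), 'rotation': array([-2.20390256,  2.15904811, -0.05490052])}
{'fx': 394.57779595369567, 'fy': 394.57779595369567, 'cx': 318.86483622357963, 'cy': 242.54627804921344, 'D': array([-0.08229734,  0.        ,  0.        ,  0.        ,  0.        ]), 'eye': array([0.07323831, 0.60164947, 0.38468276]), 'rotation': array([2.28866331, 1.75899566, 0.26959516])}
```

View pics/top0.png

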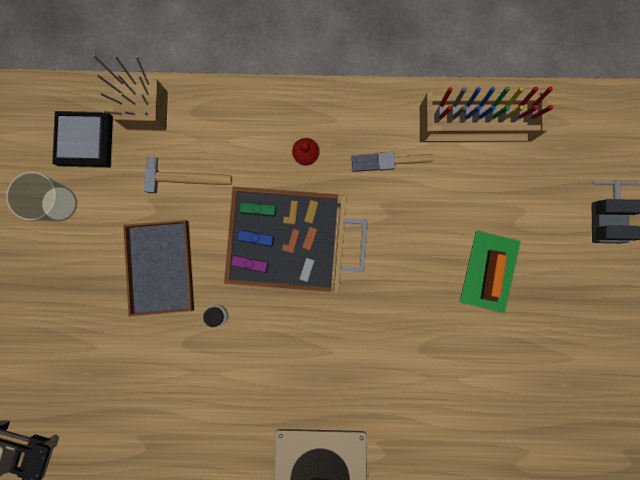

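View pics/scene0.png

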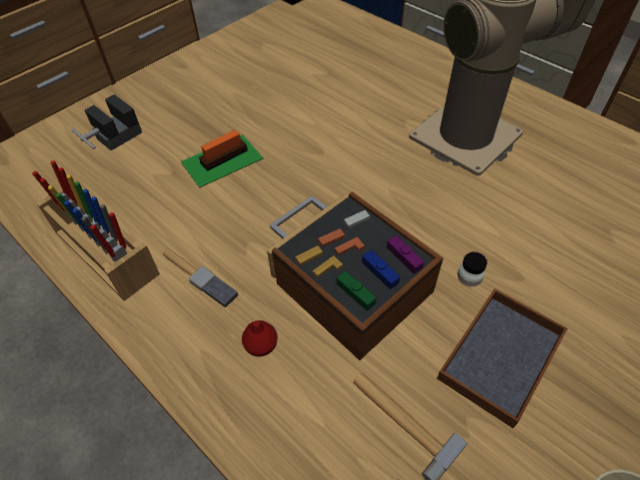

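```bash
cat > h.py <<'E'
import numpy as np, cv2
from scipy.spatial.transform import Rotation as R
def ray(m,uv):
    K=np.array([[m['fx'],0,m['cx']],[0,m['fy'],m['cy']],[0,0,1]])
    p=cv2.undistortPoints(np.array(uv,float).reshape(-1,1,2),K,np.array(m['D']))[:,0]
    d=np.c_[p,np.ones(len(p))]@R.from_rotvec(m['rotation']).as_matrix().T
    return np.array(m['eye']),d
def onz(m,uv,z):
    e,d=ray(m,uv); return e+d*((z-e[2])/d[:,2])[:,None]
def tri(m1,uv1,m2,uv2):
    A=np.zeros((3,3));b=np.zeros(3)
    L=[]
    for m,uv in((m1,uv1),(m2,uv2)):
        e,d=ray(m,[uv]);d=d[0]/np.linalg.norm(d[0]);P=np.eye(3)-np.outer(d,d);A+=P;b+=P@e;L.append((e,P))
    x=np.linalg.solve(A,b);return x,[np.linalg.norm(P@(x-e)) for e,P in L]
def proj(m,X):
    K=np.array([[m['fx'],0,m['cx']],[0,m['fy'],m['cy']],[0,0,1]]);r=R.from_rotvec(m['rotation']).as_matrix().T
    return cv2.projectPoints(np.array(X,float).reshape(-1,1,3),cv2.Rodrigues(r)[0],-r@m['eye'],K,np.array(m['D']))[0][:,0]
def ortho(m,img,x0,x1,y0,y1,z,s=1000):
    # rows: x decreasing, cols: y decreasing (as the top picture)
    X,Y=np.meshgrid(np.arange(x1,x0,-1/s),np.arange(y1,y0,-1/s),indexing='ij')
    uv=proj(m,np.c_[X.ravel(),Y.ravel(),np.full(X.size,z)]).astype(np.float32).reshape(*X.shape,2)
    return cv2.remap(img,uv[...,0],uv[...,1],cv2.INTER_CUBIC)
HS={'green':((50,80,30),(75,255,255)),'blue':((105,120,40),(125,255,255)),'purple':((140,80,40),(165,255,255)),'orange':((3,200,120),(14,255,255))}
E
python3 - <<'E'
from plant import robot
from h import *
T=cv2.imread('pics/top0.png');S=cv2.imread('pics/scene0.png');mt=robot.camera_model('top');ms=robot.camera_model('scene')
o=ortho(mt,T,.36,.66,-.1,.3,.11,2000);cv2.imwrite('pics/o1.png',o)
for n,(lo,hi) in HS.items():
  for nm,I in(('top',T),('scene',S)):
    M=cv2.inRange(cv2.cvtColor(I,cv2.COLOR_BGR2HSV),lo,hi)
    k,l,st,c=cv2.connectedComponentsWithStats(M)
    print(n,nm,[(st[i][4],c[i].round(1).tolist()) for i in range(1,k) if st[i][4]>60])
# tray/mat corners
print('tray rim',onz(mt,[(124,224),(187,220),(194,311),(131,316)],.032).round(3).tolist())
print('mat',onz(mt,[(476,231),(520,242),(504,312),(461,301)],.004).round(3).tolist())
print('cab top',onz(mt,[(234,187),(338,195),(332,292),(225,284)],.118).round(3).tolist())
E
```

```text
green top [(np.int32(79), [501.3, 95.6]), (np.int32(72), [501.0, 111.4]), (np.int32(411), [257.0, 208.6]), (np.int32(2409), [488.1, 269.6])]
green scene [(np.int32(1296), [220.1, 165.0]), (np.int32(150), [82.6, 198.4]), (np.int32(81), [64.5, 204.1]), (np.int32(554), [356.2, 287.8])]
blue top [(np.int32(134), [480.5, 103.4]), (np.int32(66), [473.0, 96.5]), (np.int32(64), [486.8, 111.5]), (np.int32(403), [254.8, 237.7])]
blue scene [(np.int32(340), [95.1, 209.9]), (np.int32(206), [77.3, 216.4]), (np.int32(524), [381.4, 267.0])]
purple top [(np.int32(400), [248.8, 263.5])]
purple scene [(np.int32(457), [405.3, 251.0])]
orange top [(np.int32(375), [498.3, 275.3])]
orange scene [(np.int32(176), [219.7, 140.5])]
tray rim [[0.589, 0.482, 0.032], [0.602, 0.331, 0.032], [0.384, 0.306, 0.032], [0.369, 0.455, 0.032]]
mat [[0.592, -0.372, 0.004], [0.567, -0.478, 0.004], [0.397, -0.439, 0.004], [0.421, -0.336, 0.004]]
cab top [[0.67, 0.205, 0.118], [0.657, -0.031, 0.118], [0.439, -0.021, 0.118], [0.452, 0.218, 0.118]]
```

View pics/o1.png

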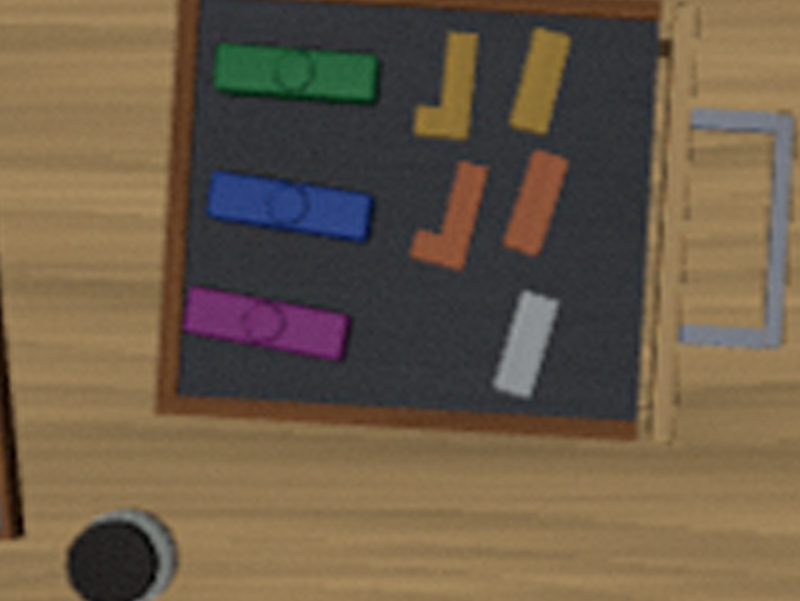

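```bash
python3 - <<'E'
from plant import robot
from h import *
T=cv2.imread('pics/top0.png');S=cv2.imread('pics/scene0.png');mt=robot.camera_model('top');ms=robot.camera_model('scene')
def rect(m,I,lo,hi,z,box,thr=60):
    x0,x1,y0,y1=box
    o=ortho(m,I,*box,z);M=cv2.inRange(cv2.cvtColor(o,cv2.COLOR_BGR2HSV),lo,hi)
    M=cv2.morphologyEx(M,cv2.MORPH_CLOSE,np.ones((9,9)))
    c=max(cv2.findContours(M,0,1)[0],key=cv2.contourArea)
    b=cv2.boxPoints(cv2.minAreaRect(c));w=np.c_[x1-b[:,1]/1000,y1-b[:,0]/1000]
    e=[w[1]-w[0],w[2]-w[1]];e.sort(key=np.linalg.norm);d=e[1]
    return w.mean(0).round(4),round(float(np.arctan2(d[1],d[0])),3),[round(float(np.linalg.norm(i)),3) for i in e]
for n,z in(('green',.134),('blue',.134),('purple',.134)):
    for nm,m,I in(('top',mt,T),('scene',ms,S)): print(n,nm,rect(m,I,*HS[n],z,(.4,.7,-.05,.25)))
for nm,m,I in(('top',mt,T),('scene',ms,S)): print('scraper',nm,rect(m,I,*HS['orange'],.058,(.35,.65,-.55,-.25)))
for nm,m,I in(('top',mt,T),('scene',ms,S)): print('mat',nm,rect(m,I,*HS['green'],.004,(.35,.65,-.55,-.25)))
P={'green':((257,208.6),(356.2,287.8)),'blue':((254.8,237.7),(381.4,267)),'purple':((248.8,263.5),(405.3,251)),'scr':((498.3,275.3),(219.7,140.5)),
'h1':((364.5,222),(320,203)),'h2':((361,269),(275,229)),'trayA':((124,224),(519,418)),'trayB':((187,220),(440,372)),'trayC':((194,311),(495,293)),'trayD':((131,316),(565,332)),
'cabBL':((234,187),(361,323)),'cabBR':((225,284),(441,261))}
for k,(a,b) in P.items():
    x,e=tri(mt,a,ms,b);print(k,x.round(4),np.round(e,4))
E
```

```text
green top (array([0.6203, 0.149 ], dtype=float32), -1.64, [0.026, 0.082])
green scene (array([0.6272, 0.1554], dtype=float32), -1.648, [0.034, 0.087])
blue top (array([0.5555, 0.1523], dtype=float32), -1.723, [0.025, 0.082])
blue scene (array([0.5596, 0.159 ], dtype=float32), -1.813, [0.031, 0.089])
purple top (array([0.498 , 0.1636], dtype=float32), -1.754, [0.025, 0.083])
purple scene (array([0.4997, 0.1675], dtype=float32), -1.744, [0.027, 0.081])
scraper top (array([ 0.4845, -0.408 ], dtype=float32), -0.151, [0.021, 0.1])
scraper scene (array([ 0.4861, -0.4065], dtype=float32), -0.154, [0.02, 0.097])
mat top (array([ 0.4947, -0.4049], dtype=float32), -0.22, [0.11, 0.179])
mat scene (array([ 0.4968, -0.4017], dtype=float32), -0.219, [0.111, 0.18])
green [0.6209 0.1507 0.127 ] [0.0007 0.0007]
blue [0.5553 0.1544 0.1263] [0.0012 0.0012]
purple [0.4977 0.1654 0.1288] [0.0008 0.0008]
scr [ 0.4848 -0.4096  0.0543] [0.0005 0.0005]
h1 [ 0.5645 -0.0512  0.1657] [0.0453 0.0453]
h2 [ 0.5231 -0.121  -0.0169] [0.04 0.04]
trayA [0.5873 0.4822 0.0383] [0.0029 0.0029]
trayB [0.6014 0.336  0.0207] [0.003 0.003]
trayC [0.3801 0.3157 0.0072] [0.0047 0.0047]
trayD [0.3671 0.4638 0.0118] [0.0016 0.0016]
cabBL [0.6688 0.2034 0.1272] [0.0003 0.0003]
cabBR [0.4515 0.2207 0.1016] [0.0005 0.0005]
```

```bash
cat >> h.py <<'E'
def pose():
    from plant import robot
    s=robot.read_state();r=R.from_rotvec(s['orientation']).as_matrix()
    return np.r_[s['tool_pos'],np.arctan2(r[1,1],r[0,1])],s
def plan(*wps,p=None):
    if p is None: p,s=pose();print('t',round(s['t'],2),'pose',p.round(4),'open',round(s['opening'],4),'F',s['force'].round(1),'q',s['q'].round(2))
    for w in wps:
        w=np.array(w,float);d=w-p
        d[3]=(d[3]+np.pi)%(2*np.pi)-np.pi
        n=int(np.ceil(max(np.linalg.norm(d[:3])/.235,abs(d[3])/.72,1e-9)))
        for i in range(n):
            e=d/n;c,s_=np.cos(p[3]),np.sin(p[3])  # tool y=(c,s), tool x=(-s,c)?? z down -> x=y x z
            ty=np.array([c,s_]);tx=np.array([-s_,c])
            rows=max(np.linalg.norm(e[:3])/.05,abs(e[3])/.15)
            print('  mm',(tx@e[:2]*1000).round(1),(ty@e[:2]*1000).round(1),round(-e[2]*1000,1),'turn',round(-e[3],3),'rows',round(rows,1))
            p=p+e
        print(' ->',w)
E
python3 - <<'E'
from h import *
p,_=pose();r=R.from_rotvec(_['orientation']).as_matrix();print(r.round(3))
plan((.6205,.150,.243,-.069),(.6205,.150,.146,-.069))
E
```

```text
[[-0.966  0.257 -0.001]
 [ 0.257  0.966 -0.002]
 [ 0.    -0.002 -1.   ]]
t 0.1 pose [0.1539 0.5794 0.2427 1.311 ] open 0.0929 F [-0.   0.2  0.2] q [ 1.23  0.13  1.49 -0.    1.52 -0.09]
  mm -187.1 -98.4 -0.1 turn 0.46 rows 4.2
  mm -211.3 -5.1 -0.1 turn 0.46 rows 4.2
  mm -191.6 89.2 -0.1 turn 0.46 rows 4.2
 -> [ 0.6205  0.15    0.243  -0.069 ]
  mm -0.0 0.0 97.0 turn -0.0 rows 1.9
 -> [ 0.6205  0.15    0.146  -0.069 ]
```

Emit:
arm_command --increments "0.5 -187 -98 0 0.46; 0.5 -187 -98 0 0.46; 0.5 -187 -98 0 0.46; 0.5 -187 -98 0 0.46; 0.5 -187 -98 0 0.46" --grip_force 20

```text
t: 0.6
tool_pos: [0.3126, 0.4339, 0.2433]
orientation: [1.112, 2.937, -0.002]
force: [-0.5, 0.6, -0.9]
opening: 0.0575
gripper_force: 0.0
```

Emit:
arm_command --increments "0.5 -211 -5 0 0.46; 0.5 -211 -5 0 0.46; 0.5 -211 -5 0 0.46; 0.5 -211 -5 0 0.46; 0.5 -211 -5 0 0.46"

```text
t: 1.1
tool_pos: [0.4676, 0.2912, 0.2432]
orientation: [1.752, 2.607, -0.001]
force: [-0.4, 0.0, 1.1]
opening: 0.0466
gripper_force: 0.0
```

Emit:
arm_command --increments "0.5 -192 89 0 0.46; 0.5 -192 89 0 0.46; 0.5 -192 89 0 0.46; 0.5 -192 89 0 0.46; 0.5 -192 89 0 0.46"

```text
t: 1.6
tool_pos: [0.6227, 0.1479, 0.2426]
orientation: [2.3, 2.14, -0.002]
force: [-0.5, 0.8, 0.1]
opening: 0.0467
gripper_force: 0.0
```

```bash
python3 - <<'E'
from plant import robot
from h import *
plan((.6205,.150,.146,-.069))
m=robot.camera_model('wrist');I=robot.read_camera('wrist')
cv2.imwrite('pics/w1.png',I)
for n in('green','blue','purple'):
    o=ortho(m,I,.4,.7,0,.25,.134);M=cv2.inRange(cv2.cvtColor(o,cv2.COLOR_BGR2HSV),*HS[n])
    M=cv2.morphologyEx(M,cv2.MORPH_CLOSE,np.ones((9,9)));cs=cv2.findContours(M,0,1)[0]
    if cs:
        c=max(cs,key=cv2.contourArea);r=cv2.minAreaRect(c);print(n,.7-r[0][1]/1000,.25-r[0][0]/1000,r[1:])
print(m)
E
```

```text
t 1.6 pose [ 0.6227  0.1479  0.2426 -0.0719] open 0.0467 F [-0.5  0.8  0.1] q [ 0.15  0.24  1.37 -0.    1.54  0.23]
  mm 2.0 -2.3 96.6 turn -0.003 rows 1.9
 -> [ 0.6205  0.15    0.146  -0.069 ]
green 0.6235739822387695 0.15377046966552735 ((81.8505859375, 23.532039642333984), 4.513988018035889)
blue 0.5600896911621094 0.15706512451171875 ((82.39701843261719, 26.713186264038086), 9.01932144165039)
purple 0.5042767944335937 0.16832823181152345 ((82.4228744506836, 31.8558349609375), 10.784297943115234)
{'fx': 394.57779595369567, 'fy': 394.57779595369567, 'cx': 318.86483622357963, 'cy': 242.54627804921344, 'D': array([-0.08229734,  0.        ,  0.        ,  0.        ,  0.        ]), 'eye': array([0.62926051, 0.23228015, 0.38447031]), 'rotation': array([ 2.83449439, -0.10288585, -0.01525958])}
```

View pics/w1.png

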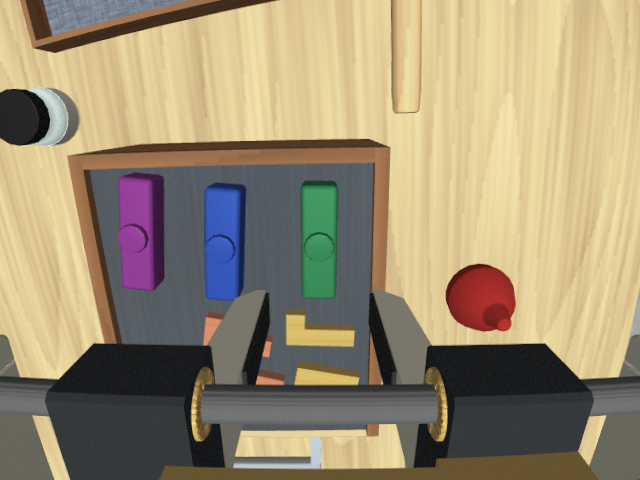

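Emit:
arm_command --increments "0.5 3 -1 35 0; 0.5 3 -1 65 0; 0.5 3 -1 85 0; 0.5 3 -1 96 0; 0.5 3 -1 96 0" --grip_force 20

```text
t: 2.15
tool_pos: [0.6178, 0.1551, 0.1456]
orientation: [-2.293, -2.144, 0.004]
force: [0.4, 0.4, 0.8]
opening: 0.0467
gripper_force: 0.0
```

Emit:
arm_command --increments "1 0 0 0 0; 1 0 0 0 0; 1 0 0 0 0; 1 0 0 0 0; 1 0 0 0 0"

```text
t: 2.65
tool_pos: [0.6205, 0.154, 0.1492]
orientation: [2.296, 2.143, 0.003]
force: [-1.3, 0.7, 6.2]
opening: 0.0235
gripper_force: 20.0
```

Emit:
arm_command --increments "1 0 0 -25 0; 1 0 0 -50 0; 1 0 0 -75 0; 1 0 0 -90 0; 1 0 0 -90 0"

```text
t: 3.15
tool_pos: [0.621, 0.1539, 0.2406]
orientation: [2.295, 2.142, 0.006]
force: [0.3, -0.4, -0.3]
opening: 0.0234
gripper_force: 20.0
```

```bash
python3 - <<'E'
from h import *
tc=np.array([.486,.394]);u=np.array([np.cos(.118),np.sin(.118)])
plan((*(tc+.062*u),.236,.118),(*(tc+.062*u),.043,.118))
p,s=pose();print(s['gripper_force'])
E
```

```text
t 3.15 pose [ 0.621   0.1539  0.2406 -0.0691] open 0.0234 F [ 0.3 -0.4 -0.3] q [0.16 0.23 1.38 0.   1.53 0.23]
  mm 120.9 -45.2 2.3 turn -0.094 rows 2.6
  mm 124.6 -33.7 2.3 turn -0.094 rows 2.6
 -> [0.54756886 0.40129903 0.236      0.118     ]
  mm 0.0 0.0 193.0 turn -0.0 rows 3.9
 -> [0.54756886 0.40129903 0.043      0.118     ]
19.999313056468964
```

Emit:
arm_command --increments "1 40 -15 0 -0.03; 1 80 -30 1 -0.06; 1 121 -45 2 -0.094; 1 121 -45 2 -0.094"

```text
t: 3.55
tool_pos: [0.5803, 0.2822, 0.2332]
orientation: [-2.185, -2.253, 0.003]
force: [0.5, -0.1, -0.2]
opening: 0.0236
gripper_force: 20.0
```

Emit:
arm_command --increments "1 42 -11 0 -0.03; 1 83 -22 1 -0.06; 1 125 -34 2 -0.094; 1 125 -34 2 -0.094; 1 125 -34 2 -0.094"

```text
t: 4.05
tool_pos: [0.5452, 0.4018, 0.2316]
orientation: [-2.083, -2.351, 0.004]
force: [-0.2, 0.2, -1.1]
opening: 0.0237
gripper_force: 20.0
```

Emit:
arm_command --increments "1 0 0 40 0; 1 0 0 80 0; 1 0 0 120 0; 1 0 0 150 0; 1 0 0 150 0"

```text
t: 4.55
tool_pos: [0.5429, 0.3974, 0.0765]
orientation: [-2.086, -2.345, 0.017]
force: [0.4, 0.1, -1.7]
opening: 0.0237
gripper_force: 20.0
```

```bash
python3 - <<'E'
from h import *
plan((.5476,.4013,.046,.118))
E
```

```text
t 4.55 pose [0.5429 0.3974 0.0765 0.1168] open 0.0237 F [ 0.4  0.1 -1.7] q [ 0.56  0.46  1.41 -0.    1.29  0.44]
  mm 3.4 5.1 30.5 turn -0.001 rows 0.6
 -> [0.5476 0.4013 0.046  0.118 ]
```

Emit:
arm_command --increments "1 3 4 15 0; 1 3 4 26 0; 1 3 4 29 0; 1 3 4 29 0; 1 3 4 29 0"

```text
t: 5.05
tool_pos: [0.5502, 0.4055, 0.0557]
orientation: [2.085, 2.349, 0.002]
force: [-0.0, 0.4, -1.2]
opening: 0.024
gripper_force: 20.0
```

Emit:
arm_command --increments "0.65 0 0 0 0; 0.65 0 0 0 0; 0.6 0 0 0 0; 0.6 0 0 0 0"

```text
t: 5.45
tool_pos: [0.5497, 0.4052, 0.0549]
orientation: [2.085, 2.35, 0.001]
force: [-0.1, 1.0, -0.1]
opening: 0.0368
gripper_force: 0.0
```

Emit:
arm_command --increments "0.6 0 0 -30 0; 0.5 0 0 -80 0; 0.5 0 0 -130 0; 0.5 0 0 -180 0; 0.5 0 0 -180 0"

```text
t: 5.95
tool_pos: [0.5531, 0.4074, 0.2458]
orientation: [2.082, 2.346, 0.023]
force: [0.7, 0.3, 1.5]
opening: 0.0465
gripper_force: 0.0
```

```bash
python3 - <<'E'
from h import *
from plant import robot
mt=robot.camera_model('top');I=robot.read_camera('top')
for n,box,z in(('green',(.35,.65,.25,.5),.029),('blue',(.4,.7,-.05,.25),.134),('purple',(.4,.7,-.05,.25),.134)):
    o=ortho(mt,I,*box,z);M=cv2.inRange(cv2.cvtColor(o,cv2.COLOR_BGR2HSV),*HS[n])
    M=cv2.morphologyEx(M,cv2.MORPH_CLOSE,np.ones((9,9)));cs=cv2.findContours(M,0,1)[0]
    if cs:
        c=max(cs,key=cv2.contourArea);r=cv2.minAreaRect(c);print(n,box[1]-r[0][1]/1000,box[3]-r[0][0]/1000,r[1:])
plan((.557,.154,.228,-.152),(.557,.154,.146,-.152))
E
```

```text
green 0.5490796432495118 0.398669548034668 ((24.861637115478516, 83.60022735595703), 83.1572265625)
blue 0.5553179321289062 0.1520664825439453 ((81.27456665039062, 24.937379837036133), 8.746162414550781)
purple 0.4980412445068359 0.16371863555908203 ((82.74752807617188, 24.91881561279297), 10.68491268157959)
t 6.0 pose [0.552  0.4067 0.2413 0.119 ] open 0.0465 F [-0.7 -0.1 -1. ] q [0.56 0.35 1.23 0.   1.54 0.44]
  mm -125.7 -12.5 6.6 turn 0.136 rows 2.5
  mm -126.3 4.6 6.6 turn 0.136 rows 2.5
 -> [ 0.557  0.154  0.228 -0.152]
  mm -0.0 0.0 82.0 turn -0.0 rows 1.6
 -> [ 0.557  0.154  0.146 -0.152]
```

Emit:
arm_command --increments "0.5 -126 -12 0 0.136; 0.5 -126 -12 0 0.136; 0.5 -126 -12 0 0.136; 0.5 -126 -12 0 0.136"

```text
t: 6.4
tool_pos: [0.5525, 0.275, 0.233]
orientation: [-2.244, -2.198, 0.004]
force: [0.6, 0.3, 1.2]
opening: 0.0466
gripper_force: 0.0
```

Emit:
arm_command --increments "0.5 -126 5 0 0.136; 0.5 -126 5 0 0.136; 0.5 -126 5 0 0.136; 0.5 -126 5 0 0.136; 0.5 -126 5 0 0.136"

```text
t: 6.9
tool_pos: [0.5553, 0.1531, 0.2338]
orientation: [-2.385, -2.043, 0.001]
force: [-0.3, -0.5, 1.1]
opening: 0.0461
gripper_force: 0.0
```

```bash
python3 - <<'E'
from h import *
plan((.557,.154,.145,-.152))
E
```

```text
t 6.9 pose [ 0.5553  0.1531  0.2338 -0.1538] open 0.0461 F [-0.3 -0.5  1.1] q [0.18 0.07 1.57 0.   1.5  0.33]
  mm 1.2 1.5 88.8 turn -0.002 rows 1.8
 -> [ 0.557  0.154  0.145 -0.152]
```

Emit:
arm_command --increments "0.5 1 1 40 0; 0.5 1 1 75 0; 0.5 1 1 90 0; 0.5 1 1 90 0; 0.5 1 1 90 0"

```text
t: 7.4
tool_pos: [0.5571, 0.1543, 0.1456]
orientation: [2.384, 2.046, 0.001]
force: [-0.3, -0.5, 0.9]
opening: 0.0465
gripper_force: 0.0
```

Emit:
arm_command --increments "1 0 0 0 0; 1 0 0 0 0; 1 0 0 0 0; 1 0 0 0 0; 1 0 0 0 0"

```text
t: 7.9
tool_pos: [0.5573, 0.1534, 0.1458]
orientation: [2.384, 2.044, 0.003]
force: [-1.2, -0.9, 4.6]
opening: 0.024
gripper_force: 20.0
```

Emit:
arm_command --increments "1 0 0 -25 0; 1 0 0 -55 0; 1 0 0 -80 0; 1 0 0 -80 0; 1 0 0 -80 0"

```text
t: 8.4
tool_pos: [0.5569, 0.1533, 0.2246]
orientation: [2.385, 2.045, 0.001]
force: [-0.4, 1.5, -1.5]
opening: 0.0236
gripper_force: 20.0
```

```bash
python3 - <<'E'
from h import *
plan((.486,.396,.22,.118),(.486,.396,.05,.118))
E
```

```text
t 8.4 pose [ 0.5569  0.1533  0.2246 -0.1531] open 0.0236 F [-0.4  1.5 -1.5] q [0.18 0.08 1.58 0.   1.48 0.33]
  mm 114.5 -53.5 2.3 turn -0.136 rows 2.5
  mm 120.7 -37.6 2.3 turn -0.136 rows 2.5
 -> [0.486 0.396 0.22  0.118]
  mm -0.0 0.0 170.0 turn -0.0 rows 3.4
 -> [0.486 0.396 0.05  0.118]
```

Emit:
arm_command --increments "1 40 -18 0 -0.05; 1 80 -36 0 -0.1; 1 115 -53 0 -0.136; 1 115 -53 0 -0.136"

```text
t: 8.8
tool_pos: [0.519, 0.2787, 0.222]
orientation: [-2.232, -2.206, 0.004]
force: [-1.1, -0.1, -0.6]
opening: 0.0238
gripper_force: 20.0
```

Emit:
arm_command --increments "1 40 -13 0 -0.05; 1 80 -26 0 -0.1; 1 121 -38 0 -0.136; 1 121 -38 0 -0.136; 1 121 -38 20 -0.136"

```text
t: 9.3
tool_pos: [0.4864, 0.3978, 0.2055]
orientation: [2.083, 2.351, 0.004]
force: [0.1, 0.2, -0.6]
opening: 0.0234
gripper_force: 20.0
```

Emit:
arm_command --increments "1 0 0 40 0; 1 0 0 80 0; 1 0 0 110 0; 1 0 0 120 0; 1 0 0 120 0"

```text
t: 9.8
tool_pos: [0.4845, 0.3948, 0.0817]
orientation: [-2.086, -2.348, 0.008]
force: [-0.5, 0.6, -1.6]
opening: 0.0239
gripper_force: 20.0
```

```bash
python3 - <<'E'
from h import *
plan((.486,.396,.042,.118))
E
```

```text
t 9.8 pose [0.4845 0.3948 0.0817 0.1181] open 0.0239 F [-0.5  0.6 -1.6] q [ 0.6   0.33  1.56 -0.    1.25  0.48]
  mm 1.1 1.6 39.7 turn 0.0 rows 0.8
 -> [0.486 0.396 0.042 0.118]
```

Emit:
arm_command --increments "1 1 1 20 0; 1 1 1 36 0; 1 1 1 40 0; 1 1 1 40 0; 1 1 1 40 0"

```text
t: 10.3
tool_pos: [0.4873, 0.3981, 0.0456]
orientation: [2.085, 2.349, 0.002]
force: [-0.4, -0.3, -0.6]
opening: 0.0238
gripper_force: 20.0
```

Emit:
arm_command --increments "1 0 0 0 0; 0.65 0 0 0 0; 0.65 0 0 0 0; 0.6 0 0 0 0; 0.6 0 0 0 0"

```text
t: 10.8
tool_pos: [0.4868, 0.3979, 0.0448]
orientation: [2.085, 2.35, 0.0]
force: [0.2, 0.7, -0.0]
opening: 0.037
gripper_force: 0.0
```

Emit:
arm_command --increments "0.6 0 0 -30 0; 0.55 0 0 -80 0; 0.5 0 0 -130 0; 0.5 0 0 -180 0; 0.5 0 0 -180 0"

```text
t: 11.3
tool_pos: [0.4903, 0.4003, 0.235]
orientation: [2.083, 2.347, 0.023]
force: [0.4, 0.6, 0.1]
opening: 0.0466
gripper_force: 0.0
```

```bash
python3 - <<'E'
from h import *
from plant import robot
mt=robot.camera_model('top');I=robot.read_camera('top')
for n,box,z in(('green',(.35,.65,.25,.5),.029),('blue',(.35,.65,.25,.5),.029),('purple',(.4,.7,-.05,.25),.134)):
    o=ortho(mt,I,*box,z);M=cv2.inRange(cv2.cvtColor(o,cv2.COLOR_BGR2HSV),*HS[n])
    M=cv2.morphologyEx(M,cv2.MORPH_CLOSE,np.ones((9,9)));cs=cv2.findContours(M,0,1)[0]
    if cs:
        c=max(cs,key=cv2.contourArea);r=cv2.minAreaRect(c);print(n,box[1]-r[0][1]/1000,box[3]-r[0][0]/1000,r[1:])
plan((.5,.165,.225,-.186),(.5,.165,.144,-.186))
E
```

```text
green 0.5491204223632813 0.39870932006835935 ((24.89324378967285, 83.48646545410156), 83.8844985961914)
blue 0.48603401184082035 0.3948212203979492 ((24.138242721557617, 83.6969985961914), 83.04703521728516)
purple 0.4980886535644531 0.1636396255493164 ((82.62269592285156, 24.878952026367188), 10.619654655456543)
t 11.35 pose [0.4891 0.3995 0.2307 0.119 ] open 0.0462 F [-0.2  0.1 -0.8] q [0.6  0.21 1.42 0.   1.5  0.48]
  mm -234.1 -17.0 5.7 turn 0.305 rows 4.7
 -> [ 0.5    0.165  0.225 -0.186]
  mm 0.0 0.0 81.0 turn -0.0 rows 1.6
 -> [ 0.5    0.165  0.144 -0.186]
```

Emit:
arm_command --increments "0.5 -234 -17 0 0.305; 0.5 -234 -17 0 0.305; 0.5 -234 -17 0 0.305; 0.5 -234 -17 0 0.305; 0.5 -234 -17 0 0.305"

```text
t: 11.85
tool_pos: [0.4967, 0.1606, 0.223]
orientation: [-2.419, -2.004, 0.004]
force: [0.3, 1.3, 0.5]
opening: 0.0468
gripper_force: 0.0
```

Emit:
arm_command --increments "0.5 0 0 30 0; 0.5 0 0 30 0"

```text
t: 12.05
tool_pos: [0.4949, 0.1617, 0.1897]
orientation: [-2.418, -2.0, 0.011]
force: [-1.4, -0.2, -0.8]
opening: 0.0463
gripper_force: 0.0
```

```bash
python3 - <<'E'
from h import *
plan((.5,.165,.145,-.186))
E
```

```text
t 12.05 pose [ 0.4949  0.1617  0.1897 -0.1883] open 0.0463 F [-1.4 -0.2 -0.8] q [ 0.22 -0.05  1.77  0.    1.43  0.41]
  mm 4.2 4.4 44.7 turn -0.002 rows 0.9
 -> [ 0.5    0.165  0.145 -0.186]
```

Emit:
arm_command --increments "0.5 3 3 25 0; 0.5 3 3 38 0; 0.5 3 3 45 0; 0.5 3 3 45 0; 0.5 3 3 45 0"

```text
t: 12.55
tool_pos: [0.5013, 0.1662, 0.1502]
orientation: [2.417, 2.006, 0.0]
force: [-0.1, 0.6, 0.7]
opening: 0.0463
gripper_force: 0.0
```

```bash
python3 - <<'E'
from h import *
plan((.5,.165,.145,-.186))
E
```

```text
t 12.55 pose [ 0.5013  0.1662  0.1502 -0.1854] open 0.0463 F [-0.1  0.6  0.7] q [ 0.22  0.    1.8  -0.    1.34  0.41]
  mm -1.4 -1.0 5.2 turn 0.001 rows 0.1
 -> [ 0.5    0.165  0.145 -0.186]
```

Emit:
arm_command --increments "0.5 -1 -2 4 0; 0.5 -1 -2 4 0; 1 -1 -2 4 0; 1 -1 -2 4 0; 1 -1 -2 4 0"

```text
t: 13.05
tool_pos: [0.4992, 0.1653, 0.1459]
orientation: [2.418, 2.005, 0.001]
force: [-0.5, -0.4, -0.1]
opening: 0.0269
gripper_force: 0.0
```

Emit:
arm_command --increments "1 0 0 0 0; 1 0 0 0 0; 1 0 0 0 0"

```text
t: 13.35
tool_pos: [0.4991, 0.1652, 0.1458]
orientation: [2.418, 2.005, 0.0]
force: [0.1, 0.6, 2.3]
opening: 0.0241
gripper_force: 20.0
```

Emit:
arm_command --increments "1 0 0 -25 0; 1 0 0 -55 0; 1 0 0 -80 0; 1 0 0 -80 0; 1 0 0 -80 0"

```text
t: 13.85
tool_pos: [0.4992, 0.1653, 0.2256]
orientation: [2.418, 2.005, 0.001]
force: [0.5, -0.5, -1.6]
opening: 0.0238
gripper_force: 20.0
```

```bash
python3 - <<'E'
from h import *
plan((.425,.389,.22,.118),(.425,.389,.042,.118))
E
```

```text
t 13.85 pose [ 0.4992  0.1653  0.2256 -0.1859] open 0.0238 F [ 0.5 -0.5 -1.6] q [ 0.22 -0.06  1.72 -0.    1.48  0.41]
  mm 103.1 -57.2 2.8 turn -0.152 rows 2.4
  mm 110.5 -40.9 2.8 turn -0.152 rows 2.4
 -> [0.425 0.389 0.22  0.118]
  mm 0.0 0.0 178.0 turn -0.0 rows 3.6
 -> [0.425 0.389 0.042 0.118]
```

Emit:
arm_command --increments "1 40 -20 0 -0.05; 1 75 -40 0 -0.1; 1 103 -57 0 -0.152; 1 103 -57 0 -0.152"

```text
t: 14.25
tool_pos: [0.4595, 0.2797, 0.2232]
orientation: [-2.251, -2.188, 0.005]
force: [-0.5, -0.4, -0.6]
opening: 0.0241
gripper_force: 20.0
```

Emit:
arm_command --increments "1 40 -14 0 -0.05; 1 80 -28 0 -0.1; 1 110 -41 0 -0.152; 1 110 -41 0 -0.152; 1 110 -41 20 -0.152"

```text
t: 14.75
tool_pos: [0.4256, 0.389, 0.2067]
orientation: [2.085, 2.349, 0.004]
force: [0.6, -0.8, -0.6]
opening: 0.0241
gripper_force: 20.0
```

Emit:
arm_command --increments "1 0 0 40 0; 1 0 0 80 0; 1 0 0 110 0; 1 0 0 120 0; 1 0 0 120 0"

```text
t: 15.25
tool_pos: [0.4237, 0.3863, 0.0831]
orientation: [-2.088, -2.347, 0.008]
force: [0.2, -0.4, 0.3]
opening: 0.0238
gripper_force: 20.0
```

```bash
python3 - <<'E'
from h import *
plan((.425,.389,.042,.118))
E
```

```text
t 15.25 pose [0.4237 0.3863 0.0831 0.1167] open 0.0238 F [ 0.2 -0.4  0.3] q [ 0.65  0.2   1.72 -0.    1.23  0.53]
  mm 2.5 1.6 41.1 turn -0.001 rows 0.8
 -> [0.425 0.389 0.042 0.118]
```

Emit:
arm_command --increments "1 1 1 20 0; 1 1 1 38 0; 1 1 1 43 0; 1 1 1 43 0; 1 1 1 43 0"

```text
t: 15.75
tool_pos: [0.4267, 0.39, 0.0444]
orientation: [2.086, 2.348, 0.004]
force: [0.3, 0.3, -0.7]
opening: 0.024
gripper_force: 20.0
```

Emit:
arm_command --increments "1 0 0 0 0; 0.65 0 0 0 0; 0.65 0 0 0 0; 0.6 0 0 0 0; 0.6 0 0 0 0"

```text
t: 16.25
tool_pos: [0.4257, 0.3895, 0.0428]
orientation: [2.087, 2.349, 0.0]
force: [-0.2, -0.1, 0.1]
opening: 0.0371
gripper_force: 0.0
```

Emit:
arm_command --increments "0.6 0 0 -30 0; 0.6 0 0 -80 0; 0.6 0 0 -130 0; 0.6 0 0 -190 0; 0.6 0 0 -200 0"

```text
t: 16.75
tool_pos: [0.4274, 0.3908, 0.2493]
orientation: [2.085, 2.347, 0.013]
force: [0.1, 1.6, 0.2]
opening: 0.037
gripper_force: 0.0
```

```bash
python3 - <<'E'
from h import *
from plant import robot
mt=robot.camera_model('top');ms=robot.camera_model('scene');I=robot.read_camera('top')
cv2.imwrite('pics/top1.png',cv2.resize(I[150:350,80:580],None,fx=1.6,fy=1.6))
for n,box,z in(('green',(.35,.65,.25,.5),.029),('blue',(.35,.65,.25,.5),.029),('purple',(.35,.65,.25,.5),.029)):
    o=ortho(mt,I,*box,z);M=cv2.inRange(cv2.cvtColor(o,cv2.COLOR_BGR2HSV),*HS[n])
    M=cv2.morphologyEx(M,cv2.MORPH_CLOSE,np.ones((9,9)));cs=cv2.findContours(M,0,1)[0]
    if cs:
        c=max(cs,key=cv2.contourArea);r=cv2.minAreaRect(c);print(n,box[1]-r[0][1]/1000,box[3]-r[0][0]/1000,r[1:])
for a,b in(((364.5,222),(275,229)),((361,269),(320,203))):print('handle',tri(mt,a,ms,b))
plan((.544,-.089,.2,-1.628))
E
```

```text
green 0.5490420837402344 0.39877781677246094 ((24.577680587768555, 83.35955047607422), 83.0887680053711)
blue 0.4859913177490235 0.3947389373779297 ((24.06733512878418, 83.83851623535156), 83.1572265625)
purple 0.4253771362304688 0.38654437255859375 ((24.127716064453125, 84.41780090332031), 83.2901611328125)
handle (array([ 0.59932151, -0.09238095,  0.07265755]), [np.float64(0.0030426026913747024), np.float64(0.003042602691374597)])
handle (array([ 0.48533586, -0.08056065,  0.07026368]), [np.float64(0.010166642621464427), np.float64(0.010166642621464557)])
t 16.8 pose [0.428  0.3913 0.2512 0.118 ] open 0.0369 F [0.2 0.  2.7] q [0.65 0.06 1.55 0.   1.52 0.53]
  mm -163.5 19.5 17.1 turn 0.582 rows 3.9
  mm -125.9 106.2 17.1 turn 0.582 rows 3.9
  mm -46.8 157.9 17.1 turn 0.582 rows 3.9
 -> [ 0.544 -0.089  0.2   -1.628]
```

View pics/top1.png

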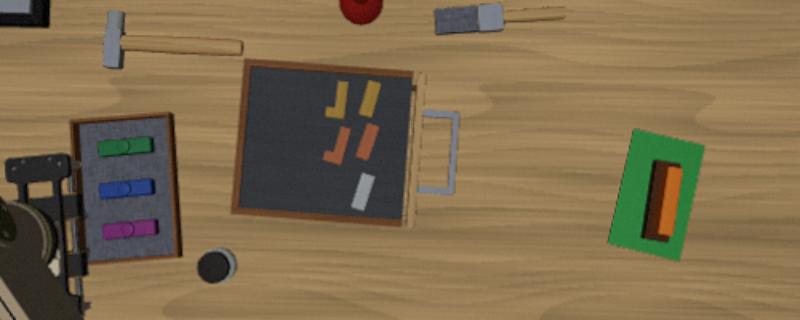

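Emit:
arm_command --increments "0.6 -164 19 17 0.582; 0.6 -164 19 17 0.582; 0.6 -164 19 17 0.582; 0.6 -164 19 17 0.582; 0.6 -164 19 17 0.582"

```text
t: 17.3
tool_pos: [0.464, 0.2264, 0.2246]
orientation: [2.678, 1.642, -0.002]
force: [-0.3, -0.3, 1.0]
opening: 0.0373
gripper_force: 0.0
```

Emit:
arm_command --increments "0.6 -126 106 17 0.582; 0.6 -126 106 17 0.582; 0.6 -126 106 17 0.582; 0.6 -126 106 17 0.582; 0.6 -126 106 17 0.582"

```text
t: 17.8
tool_pos: [0.5024, 0.0675, 0.2079]
orientation: [-3.035, -0.811, 0.001]
force: [0.1, 1.0, -0.3]
opening: 0.0373
gripper_force: 0.0
```

Emit:
arm_command --increments "0.6 -47 158 17 0.582; 0.6 -47 158 17 0.582; 0.6 -47 158 17 0.582; 0.6 -47 158 17 0.582; 0.6 -47 158 17 0.582"

```text
t: 18.3
tool_pos: [0.5411, -0.092, 0.191]
orientation: [-3.14, 0.089, 0.001]
force: [0.4, 0.5, -0.4]
opening: 0.0368
gripper_force: 0.0
```

```bash
python3 - <<'E'
from h import *
from plant import robot
m=robot.camera_model('top');print(onz(m,[(364.4,245),(364.5,222),(361,269)],.091).round(4))
plan((.543,-.089,.091,-1.628))
E
```

```text
[[ 0.5467 -0.0938  0.091 ]
 [ 0.5996 -0.0932  0.091 ]
 [ 0.4917 -0.0869  0.091 ]]
t 18.3 pose [ 0.5411 -0.092   0.191  -1.6275] open 0.0368 F [ 0.4  0.5 -0.4] q [-0.26  0.02  1.7   0.    1.42  1.37]
  mm 1.7 -3.1 100.0 turn 0.0 rows 2.0
 -> [ 0.543 -0.089  0.091 -1.628]
```

Emit:
arm_command --increments "0.6 2 -1 30 0; 0.6 2 -1 60 0; 0.6 2 -1 85 0; 0.6 2 -1 100 0; 0.6 2 -1 100 0"

```text
t: 18.8
tool_pos: [0.5412, -0.0884, 0.0893]
orientation: [-3.139, 0.081, 0.007]
force: [0.2, -0.4, 0.2]
opening: 0.0372
gripper_force: 0.0
```

Emit:
arm_command --increments "1 0 0 0 0; 1 0 0 0 0; 1 0 0 0 0; 1 0 0 0 0; 1 0 0 0 0" --grip_force 30

```text
t: 19.3
tool_pos: [0.5437, -0.0907, 0.0929]
orientation: [3.14, -0.09, 0.003]
force: [0.6, 2.1, 6.6]
opening: 0.0096
gripper_force: 30.0
```

```bash
python3 - <<'E'
from h import *
plan()
E
```

```text
t 19.3 pose [ 0.5437 -0.0907  0.0929 -1.628 ] open 0.0096 F [0.6 2.1 6.6] q [-0.26  0.12  1.78  0.    1.24  1.37]
```

Emit:
arm_command --increments "1 0 25 0 0; 1 0 50 0 0; 1 0 75 0 0; 1 0 95 0 0; 1 0 110 0 0"

```text
t: 19.8
tool_pos: [0.5374, -0.202, 0.0929]
orientation: [3.14, -0.091, 0.004]
force: [2.3, 2.2, 5.2]
opening: 0.0097
gripper_force: 30.0
```

Emit:
arm_command --increments "1 0 10 0 0; 1 0 18 0 0; 1 0 21 0 0; 1 0 21 0 0; 1 0 21 0 0"

```text
t: 20.3
tool_pos: [0.5368, -0.2125, 0.0927]
orientation: [-3.126, 0.085, -0.001]
force: [2.1, 43.5, 22.0]
opening: 0.0097
gripper_force: 30.0
```

```bash
python3 - <<'E'
from h import *
plan()
E
```

```text
t 20.3 pose [ 0.5368 -0.2125  0.0927 -1.6251] open 0.0097 F [ 2.1 43.5 22. ] q [-0.47  0.2   1.7   0.01  1.25  1.15]
```

Emit:
arm_command --increments "1 0 -6 0 0; 1 0 -8 0 0; 0.65 0 -8 0 0; 0.65 0 -8 0 0; 0.65 0 -8 0 0"

```text
t: 20.8
tool_pos: [0.5353, -0.2137, 0.0911]
orientation: [-3.14, 0.09, 0.002]
force: [-0.3, 0.3, -0.0]
opening: 0.0286
gripper_force: 0.0
```

Emit:
arm_command --increments "0.65 0 0 -40 0; 0.65 0 0 -80 0; 0.65 0 0 -110 0; 0.65 0 0 -110 0"

```text
t: 21.2
tool_pos: [0.5382, -0.2152, 0.2075]
orientation: [3.136, -0.091, 0.012]
force: [0.6, -1.3, 0.1]
opening: 0.0327
gripper_force: 0.0
```

```bash
python3 - <<'E'
from h import *
from plant import robot
mt=robot.camera_model('top');I=robot.read_camera('top');cv2.imwrite('pics/top2.png',I)
o=ortho(mt,I,.35,.65,-.55,-.25,.058);M=cv2.inRange(cv2.cvtColor(o,cv2.COLOR_BGR2HSV),*HS['orange'])
c=max(cv2.findContours(cv2.morphologyEx(M,cv2.MORPH_CLOSE,np.ones((9,9))),0,1)[0],key=cv2.contourArea);r=cv2.minAreaRect(c);print(.65-r[0][1]/1000,-.25-r[0][0]/1000,r)
cv2.imwrite('pics/o2.png',ortho(mt,I,.4,.7,-.28,.25,.11,1500))
plan((.485,-.408,.15,-1.722))
E
```

```text
Traceback (most recent call last):
ValueError: max() iterable argument is empty
```

```bash
python3 - <<'E'
from h import *
from plant import robot
I=cv2.imread('pics/top2.png');cv2.imwrite('pics/t2.png',np.vstack([I[150:350,80:580],cv2.resize(robot.read_camera('scene')[60:380,0:550],(500,290))]))
plan((.485,-.408,.15,-1.722))
E
```

```text
t 21.3 pose [ 0.536  -0.214   0.2022 -1.6286] open 0.0324 F [-0.2  0.4 -1.1] q [-0.47  0.09  1.61 -0.    1.44  1.16]
  mm -39.7 196.6 52.2 turn 0.093 rows 4.1
 -> [ 0.485 -0.408  0.15  -1.722]
```

View pics/t2.png

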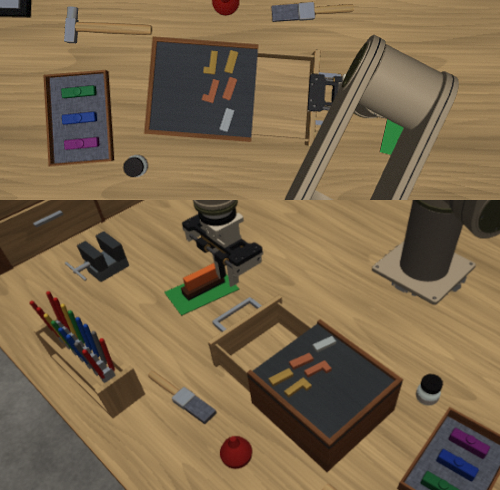

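Emit:
arm_command --increments "0.45 -40 197 40 0.093; 0.45 -40 197 40 0.093; 0.45 -40 197 40 0.093; 0.45 -40 197 40 0.093; 0.45 -40 197 40 0.093"

```text
t: 21.8
tool_pos: [0.4804, -0.4116, 0.1571]
orientation: [-3.13, 0.244, 0.008]
force: [-0.2, 0.8, -1.0]
opening: 0.0512
gripper_force: 0.0
```

```bash
python3 - <<'E'
from h import *
from plant import robot
for n in('scene','wrist'):
    m=robot.camera_model(n);I=robot.read_camera(n);cv2.imwrite(f'pics/{n}3.png',I)
    o=ortho(m,I,.35,.65,-.55,-.25,.062);M=cv2.inRange(cv2.cvtColor(o,cv2.COLOR_BGR2HSV),*HS['orange'])
    cs=cv2.findContours(cv2.morphologyEx(M,cv2.MORPH_CLOSE,np.ones((9,9))),0,1)[0]
    if cs:
        r=cv2.minAreaRect(max(cs,key=cv2.contourArea));print(n,.65-r[0][1]/1000,-.25-r[0][0]/1000,r)
plan((.485,-.408,.057,-1.722))
E
```

```text
scene 0.48879292297363286 -0.40236988830566406 ((152.36988830566406, 161.2070770263672), (20.269723892211914, 97.01412963867188), 8.595911026000977)
wrist 0.44100000000000006 -0.40800000000000003 ((158.0, 209.0), (0.0, 0.0), 0.0)
t 21.9 pose [ 0.4825 -0.4083  0.1585 -1.7241] open 0.0511 F [ 0.6  0.8 -0.5] q [-0.78  0.27  1.48  0.    1.39  0.94]
  mm 2.4 -0.7 101.5 turn -0.002 rows 2.0
 -> [ 0.485 -0.408  0.057 -1.722]
```

View pics/wrist3.png

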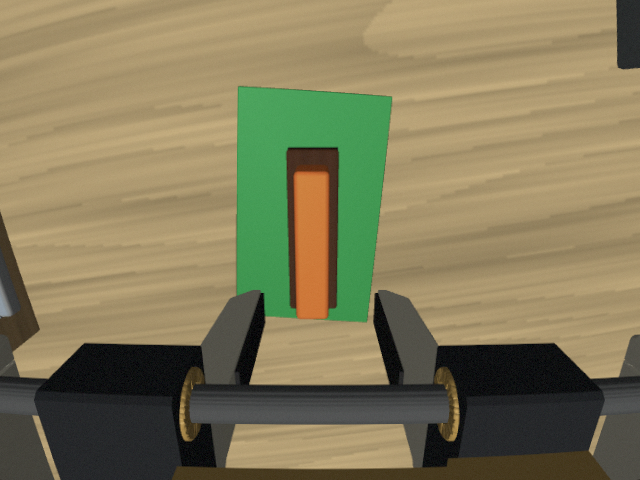

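Emit:
arm_command --increments "0.45 3 -1 35 0; 0.45 3 -1 65 0; 0.45 3 -1 90 0; 0.45 3 -1 101 0; 0.45 3 -1 101 0" --grip_force 50

```text
t: 22.4
tool_pos: [0.4869, -0.4049, 0.0583]
orientation: [-3.13, 0.233, 0.005]
force: [0.5, -0.1, -0.1]
opening: 0.051
gripper_force: 0.0
```

Emit:
arm_command --increments "0.45 0 0 0 0; 1 0 0 0 0; 1 0 0 0 0; 1 0 0 0 0; 1 0 0 0 0"

```text
t: 22.9
tool_pos: [0.4879, -0.4076, 0.0613]
orientation: [3.132, -0.236, 0.001]
force: [0.1, 1.3, 0.2]
opening: 0.0237
gripper_force: 0.8
```

Emit:
arm_command --increments "1 0 0 0 0; 1 0 0 0 0"

```text
t: 23.1
tool_pos: [0.4879, -0.4075, 0.0611]
orientation: [3.132, -0.236, 0.001]
force: [-0.6, 1.7, 5.4]
opening: 0.0216
gripper_force: 50.0
```

```bash
python3 - <<'E'
from h import *
plan()
E
```

```text
t 23.1 pose [ 0.4879 -0.4075  0.0611 -1.7211] open 0.0216 F [-0.6  1.7  5.4] q [-0.78  0.37  1.55  0.    1.22  0.94]
```

```bash
python3 - <<'E'
from h import *
from plant import robot
mt=robot.camera_model('top');I=cv2.imread('pics/top2.png')
o=ortho(mt,I,.42,.70,-.15,.24,.11,2000)
c=np.array([.5545,.0945]);x=np.array([.057,.998]);y=np.array([-.998,.057])
f=lambda a,b:tuple(int(v) for v in ((.24-(c+a*x+b*y)[1])*2000,(.70-(c+a*x+b*y)[0])*2000))
for P in(((-.12,-.1),(-.12,.1)),((-.12,-.1),(.11,-.1)),((-.12,.1),(.11,.1)),((.11,-.1),(.11,.1))):cv2.line(o,f(*P[0]),f(*P[1]),(0,255,255),1)
cv2.imwrite('pics/o3.png',o)
E
```

```text
(no output)
```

View pics/o3.png

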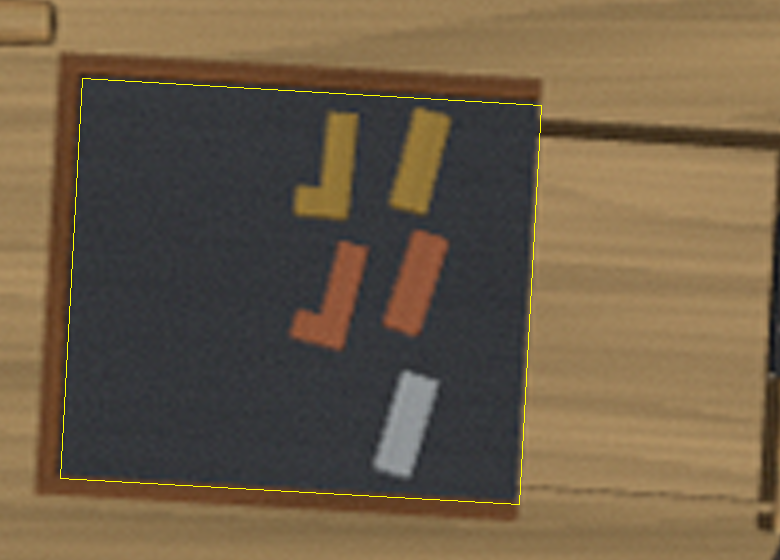

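```bash
cat >> h.py <<'E'
C=np.array([.5545,.0945]);CX=np.array([.057,.998]);CY=np.array([-.998,.057])
def cab(a,b): return C+a*CX+b*CY
def incab(p): return np.round([(p[:2]-C)@CX,(p[:2]-C)@CY],4)
E
python3 - <<'E'
from h import *
s=cab(.06,-.035);e=cab(-.112,-.035)
plan((.4879,-.4075,.24,-1.722),(*s,.24,-1.628),(*s,.169,-1.628))
E
```

```text
t 23.1 pose [ 0.4879 -0.4075  0.0611 -1.7211] open 0.0216 F [-0.6  1.7  5.4] q [-0.78  0.37  1.55  0.    1.22  0.94]
  mm 0.0 0.0 -178.9 turn 0.001 rows 3.6
 -> [ 0.4879 -0.4075  0.24   -1.722 ]
  mm 6.5 -189.8 -0.0 turn -0.031 rows 3.8
  mm 12.4 -189.5 -0.0 turn -0.031 rows 3.8
  mm 18.3 -189.0 -0.0 turn -0.031 rows 3.8
 -> [ 0.59285   0.152385  0.24     -1.628   ]
  mm -0.0 -0.0 71.0 turn -0.0 rows 1.4
 -> [ 0.59285   0.152385  0.169    -1.628   ]
```

Emit:
arm_command --increments "1 0 0 -30 0; 1 0 0 -70 0; 1 0 0 -115 0; 1 0 0 -155 0; 1 0 0 -179 0"

```text
t: 23.6
tool_pos: [0.4883, -0.4081, 0.2435]
orientation: [3.13, -0.236, 0.005]
force: [1.1, -1.2, -1.3]
opening: 0.0216
gripper_force: 50.0
```

Emit:
arm_command --increments "1 1 -40 0 -0.006; 1 3 -80 0 -0.012; 1 4 -120 0 -0.02; 1 5 -160 0 -0.026; 1 6 -190 0 -0.031"

```text
t: 24.1
tool_pos: [0.5219, -0.218, 0.239]
orientation: [-3.135, 0.186, 0.001]
force: [0.5, -0.2, -1.5]
opening: 0.0218
gripper_force: 50.0
```

Emit:
arm_command --increments "1 2 -40 0 -0.006; 1 5 -80 0 -0.012; 1 8 -120 0 -0.02; 1 10 -160 0 -0.026; 1 12 -190 0 -0.031"

```text
t: 24.6
tool_pos: [0.5563, -0.0308, 0.2391]
orientation: [-3.138, 0.137, 0.001]
force: [1.0, 0.8, -2.2]
opening: 0.0218
gripper_force: 50.0
```

Emit:
arm_command --increments "1 4 -45 0 -0.006; 1 8 -90 0 -0.015; 1 13 -135 0 -0.025; 1 16 -170 0 -0.031; 1 18 -189 0 -0.031"

```text
t: 25.1
tool_pos: [0.5908, 0.1563, 0.2388]
orientation: [-3.14, 0.086, 0.002]
force: [0.2, -0.1, -1.8]
opening: 0.0216
gripper_force: 50.0
```

Emit:
arm_command --increments "1 0 0 20 0; 1 0 0 30 0; 1 0 0 40 0; 1 0 0 40 0; 1 0 0 40 0"

```text
t: 25.6
tool_pos: [0.5911, 0.1527, 0.1996]
orientation: [3.14, -0.092, -0.001]
force: [0.4, 0.0, -1.8]
opening: 0.0215
gripper_force: 50.0
```

```bash
python3 - <<'E'
from h import *
from plant import robot
s=cab(.06,-.035)
plan((*s,.169,-1.628));print(incab(pose()[0]))
cv2.imwrite('pics/w4.png',robot.read_camera('wrist'))
E
```

```text
t 25.6 pose [ 0.5911  0.1527  0.1996 -1.6292] open 0.0215 F [ 0.4  0.  -1.8] q [ 0.17  0.18  1.51 -0.    1.45  1.8 ]
  mm 1.7 0.2 30.6 turn -0.001 rows 0.6
 -> [ 0.59285   0.152385  0.169    -1.628   ]
[ 0.0602 -0.0332]
```

View pics/w4.png

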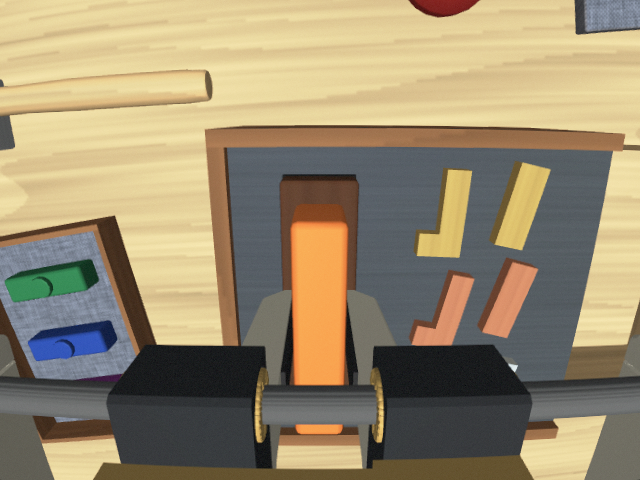

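```bash
python3 - <<'E'
from h import *
from plant import robot
m=robot.camera_model('wrist')
for uv,z in(((281,177),.1645),((358,177),.1645),((445,170),.119),((521,163),.119),((228,148),.11),((612,151),.11),((433,236),.119)):
    print(uv,incab(onz(m,[uv],z)[0]))
E
```

```text
(281, 177) [ 0.0779 -0.0933]
(358, 177) [ 0.0432 -0.0933]
(445, 170) [-0.0106 -0.0911]
(521, 163) [-0.0547 -0.0956]
(228, 148) [ 0.1134 -0.1028]
(612, 151) [-0.1169 -0.1032]
(433, 236) [-0.0068 -0.0521]
```

Emit:
arm_command --increments "1 6 0 15 0; 1 6 0 26 0; 1 6 0 32 0; 1 6 0 32 0; 1 6 0 32 0"

```text
t: 26.15
tool_pos: [0.5968, 0.1531, 0.167]
orientation: [3.14, -0.09, -0.001]
force: [-0.6, -0.4, -1.5]
opening: 0.0216
gripper_force: 50.0
```

```bash
python3 - <<'E'
from h import *
p,s=pose();print(p,s['force'],incab(p))
E
```

```text
[ 0.59684702  0.15313779  0.16696612 -1.62796179] [-0.55808981 -0.3748387  -1.48934774] [ 0.0609 -0.0389]
```

Emit:
arm_command --increments "1 0 0 2 0; 1 0 20 2 0; 1 0 40 2 0; 1 0 60 2 0; 1 0 80 2 0"

```text
t: 26.65
tool_pos: [0.5934, 0.0737, 0.1669]
orientation: [-3.138, 0.089, -0.004]
force: [0.1, 5.2, 6.4]
opening: 0.0219
gripper_force: 50.0
```

```bash
python3 - <<'E'
from h import *
from plant import robot
p,s=pose();print(p,s['force'],s['wrist_torque'],incab(p))
cv2.imwrite('pics/w5.png',robot.read_camera('wrist'))
E
```

```text
[ 0.59340431  0.07372179  0.16694546 -1.6274404 ] [0.10310061 5.16471154 6.43788568] [ 1.15102367  0.35788572 -0.056362  ] [-0.0185 -0.04  ]
```

View pics/w5.png

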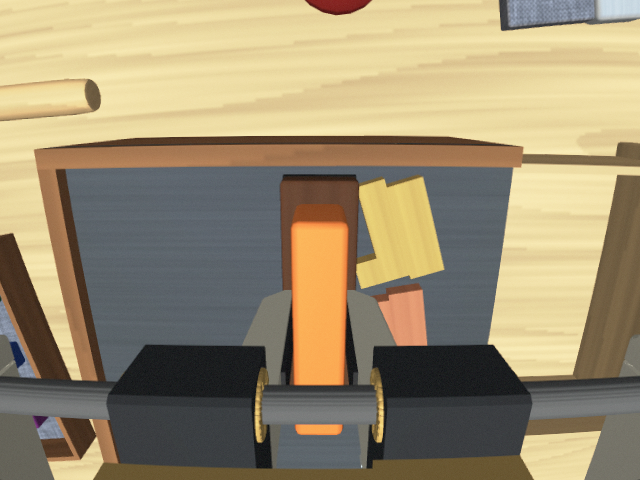

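Emit:
arm_command --increments "1 0 15 0 0; 1 0 30 0 0; 1 0 42 0 0; 1 0 52 0 0; 1 0 60 0 0"

```text
t: 27.2
tool_pos: [0.5901, 0.0138, 0.167]
orientation: [-3.139, 0.09, -0.004]
force: [-0.5, 4.4, 5.7]
opening: 0.0217
gripper_force: 50.0
```

Emit:
arm_command --increments "1 0 8 0 0; 1 0 16 0 0; 1 0 24 0 0; 1 0 32 0 0; 1 0 37 0 0"

```text
t: 27.7
tool_pos: [0.5879, -0.0232, 0.1669]
orientation: [-3.139, 0.09, -0.004]
force: [1.0, 4.1, 5.7]
opening: 0.0216
gripper_force: 50.0
```

```bash
python3 - <<'E'
from h import *
from plant import robot
p,s=pose();print(p,s['force'],s['wrist_torque'],incab(p))
cv2.imwrite('pics/s6.png',cv2.resize(robot.read_camera('scene')[150:390,150:470],None,fx=2.2,fy=2.2))
E
```

```text
[ 0.58794382 -0.0231824   0.16689942 -1.62798296] [0.95180466 4.05909861 5.67141823] [ 0.76435833  0.38870727 -0.02132248] [-0.1155 -0.0401]
```

View pics/s6.png

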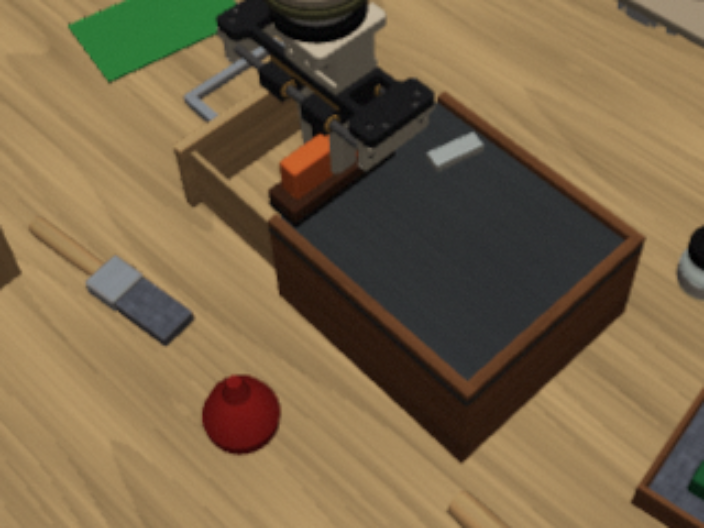

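```bash
python3 - <<'E'
from h import *
a=cab(-.1155,-.04);
plan((.5879,-.0232,.217,-1.628),(*cab(.03,.034),.217,-1.628),(*cab(.03,.034),.1665,-1.628))
E
```

```text
t 27.75 pose [ 0.5879 -0.0238  0.1669 -1.6283] open 0.0213 F [-0.   2.2  5.3] q [-0.13  0.14  1.61  0.    1.38  1.5 ]
  mm -0.0 -0.6 -50.1 turn -0.0 rows 1.0
 -> [ 0.5879 -0.0232  0.217  -1.628 ]
  mm -74.1 -145.6 -0.0 turn -0.0 rows 3.3
 -> [ 0.522278  0.126378  0.217    -1.628   ]
  mm 0.0 0.0 50.5 turn -0.0 rows 1.0
 -> [ 0.522278  0.126378  0.1665   -1.628   ]
```

Emit:
arm_command --increments "1 0 0 -25 0; 1 0 0 -50 0; 1 -10 -25 -50 0; 1 -30 -60 -50 0; 1 -50 -98 -50 0"

```text
t: 28.25
tool_pos: [0.5422, 0.0776, 0.2153]
orientation: [3.14, -0.093, -0.0]
force: [0.2, 1.0, -2.2]
opening: 0.0219
gripper_force: 50.0
```

Emit:
arm_command --increments "1 -20 -40 0 0; 1 -24 -47 0 0; 1 -24 -47 20 0; 1 -24 -47 38 0; 1 -24 -47 38 0"

```text
t: 28.75
tool_pos: [0.5199, 0.1253, 0.175]
orientation: [3.14, -0.089, -0.007]
force: [-0.8, 0.4, -2.0]
opening: 0.0216
gripper_force: 50.0
```

```bash
python3 - <<'E'
from h import *
p,s=pose();print(p,s['force'],s['wrist_torque'],incab(p))
E
```

```text
[ 0.51986174  0.12528603  0.1750324  -1.62767573] [-0.78590738  0.38559215 -2.03889763] [-0.02299387  0.19770302  0.01031637] [0.0288 0.0363]
```

Lower 10 mm and wipe: from 0.029 to about −0.118.

Emit:
arm_command --increments "1 2 0 6 0; 1 2 0 11 0; 1 2 15 11 0; 1 2 35 11 0; 1 2 55 11 0"

```text
t: 29.25
tool_pos: [0.5204, 0.0693, 0.1669]
orientation: [3.14, -0.089, 0.001]
force: [0.6, -0.3, -1.7]
opening: 0.0216
gripper_force: 50.0
```

Emit:
arm_command --increments "1 0 15 0 0; 1 0 30 0 0; 1 0 44 0 0; 1 0 55 0 0; 1 0 64 0 0"

```text
t: 29.75
tool_pos: [0.5166, 0.0056, 0.1668]
orientation: [-3.14, 0.09, -0.0]
force: [-0.5, -0.1, -0.6]
opening: 0.0219
gripper_force: 50.0
```

Emit:
arm_command --increments "1 0 8 0 0; 1 0 16 0 0; 1 0 24 0 0; 1 0 29 0 0; 1 0 29 0 0"

```text
t: 30.25
tool_pos: [0.515, -0.0231, 0.1667]
orientation: [3.14, -0.091, 0.0]
force: [-0.6, -1.0, -0.3]
opening: 0.0216
gripper_force: 50.0
```

Emit:
arm_command --increments "1 0 0 -30 0; 1 0 0 -60 0; 1 0 0 -90 0; 1 0 0 -90 0"

```text
t: 30.65
tool_pos: [0.5173, -0.0225, 0.2617]
orientation: [3.139, -0.089, 0.012]
force: [1.2, -0.6, -0.8]
opening: 0.0214
gripper_force: 50.0
```

```bash
python3 - <<'E'
from h import *
from plant import robot
p,s=pose();print(p,s['force'],incab(p))
a=cv2.resize(robot.read_camera('scene')[150:390,150:470],None,fx=1.25,fy=1.25);b=robot.read_camera('top')[170:310,200:420]
b=cv2.resize(b,(int(220*300/140),300));cv2.imwrite('pics/s7.png',np.vstack([cv2.copyMakeBorder(a,0,0,0,max(0,b.shape[1]-a.shape[1]),0),b]))
plan((.5276,-.195,.26,-1.67))
E
```

```text
[ 0.51725441 -0.0224687   0.2616936  -1.62763769] [ 1.24270062 -0.57538736 -0.81545954] [-0.1189  0.0305]
t 30.75 pose [ 0.5153 -0.0222  0.2568 -1.6277] open 0.0216 F [-0.7 -0.2 -2.4] q [-0.14 -0.11  1.7   0.    1.54  1.49]
  mm 22.1 171.8 -3.2 turn 0.042 rows 3.5
 -> [ 0.5276 -0.195   0.26   -1.67  ]
```

View pics/s7.png

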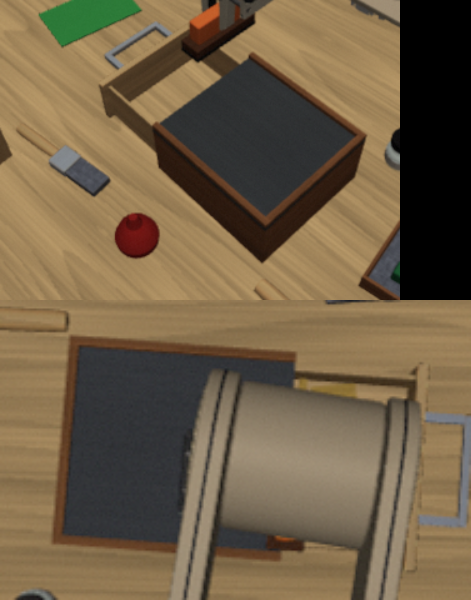

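```bash
python3 - <<'E'
from h import *
plan((.4955,-.405,.25,-1.79),(.4955,-.405,.064,-1.79))
E
```

```text
t 30.75 pose [ 0.5153 -0.0222  0.2568 -1.6277] open 0.0216 F [-0.7 -0.2 -2.4] q [-0.14 -0.11  1.7   0.    1.54  1.49]
  mm 1.0 191.6 3.4 turn 0.081 rows 3.8
  mm 16.5 190.9 3.4 turn 0.081 rows 3.8
 -> [ 0.4955 -0.405   0.25   -1.79  ]
  mm -0.0 0.0 186.0 turn -0.0 rows 3.7
 -> [ 0.4955 -0.405   0.064  -1.79  ]
```

Emit:
arm_command --increments "1 0 40 0 0.02; 1 1 85 0 0.04; 1 1 130 0 0.06; 1 1 170 0 0.081; 1 1 192 0 0.081"

```text
t: 31.25
tool_pos: [0.5034, -0.2165, 0.2539]
orientation: [-3.133, 0.221, 0.006]
force: [0.2, 1.4, -2.3]
opening: 0.0218
gripper_force: 50.0
```

Emit:
arm_command --increments "1 4 45 0 0.02; 1 8 90 0 0.04; 1 12 135 0 0.06; 1 16 175 0 0.081; 1 16 191 0 0.081"

```text
t: 31.75
tool_pos: [0.4928, -0.4081, 0.2533]
orientation: [-3.12, 0.349, 0.006]
force: [0.5, 0.0, -2.2]
opening: 0.0218
gripper_force: 50.0
```

Emit:
arm_command --increments "1 0 0 40 0; 1 0 0 80 0; 1 0 0 120 0; 1 0 0 150 0; 1 0 0 150 0"

```text
t: 32.25
tool_pos: [0.4908, -0.4011, 0.0986]
orientation: [-3.115, 0.341, 0.016]
force: [0.0, 1.8, -3.3]
opening: 0.0219
gripper_force: 50.0
```

Emit:
arm_command --increments "1 0 0 0 0; 1 0 0 0 0"

```text
t: 32.45
tool_pos: [0.4957, -0.4061, 0.1089]
orientation: [3.121, -0.343, 0.004]
force: [0.6, -0.6, -1.2]
opening: 0.0219
gripper_force: 50.0
```

```bash
python3 - <<'E'
from h import *
plan((.4955,-.405,.062,-1.79))
E
```

```text
t 32.45 pose [ 0.4957 -0.4061  0.1089 -1.7895] open 0.0219 F [ 0.6 -0.6 -1.2] q [-0.77  0.33  1.51  0.    1.3   1.02]
  mm -0.4 -1.1 46.9 turn 0.0 rows 0.9
 -> [ 0.4955 -0.405   0.062  -1.79  ]
```

Emit:
arm_command --increments "1 0 0 15 0; 1 0 0 28 0; 1 0 0 38 0; 1 0 0 42 0; 1 0 0 42 0"

```text
t: 32.95
tool_pos: [0.4938, -0.4049, 0.0631]
orientation: [-3.121, 0.344, 0.003]
force: [-0.6, 0.1, -1.8]
opening: 0.0218
gripper_force: 50.0
```

Emit:
arm_command --increments "1 0 0 2 0; 1 0 0 4 0; 1 0 0 4 0; 1 0 0 4 0"

```text
t: 33.35
tool_pos: [0.4947, -0.4057, 0.061]
orientation: [3.122, -0.344, 0.001]
force: [0.5, 0.1, -1.4]
opening: 0.0221
gripper_force: 50.0
```

Emit:
arm_command --increments "1 0 0 1 0; 1 0 0 1 0; 0.5 0 0 1 0; 0.5 0 0 1 0; 0.45 0 0 1 0"

```text
t: 33.85
tool_pos: [0.4945, -0.4056, 0.0596]
orientation: [3.123, -0.344, 0.0]
force: [0.2, -0.3, -0.3]
opening: 0.0416
gripper_force: 0.0
```

Emit:
arm_command --increments "0.45 0 0 -30 0; 0.45 0 0 -70 0; 0.45 0 0 -110 0; 0.45 0 0 -150 0; 0.45 0 0 -180 0"

```text
t: 34.35
tool_pos: [0.495, -0.406, 0.2429]
orientation: [3.121, -0.343, 0.004]
force: [0.9, -0.5, -0.3]
opening: 0.0509
gripper_force: 0.0
```

```bash
python3 - <<'E'
from h import *
from plant import robot
I=robot.read_camera('top');J=robot.read_camera('scene')
cv2.imwrite('pics/f8.png',np.vstack([cv2.resize(I[180:310,220:420],(600,390)),cv2.resize(J[110:290,130:450],(370,208)).repeat(1,0) if 0 else cv2.copyMakeBorder(cv2.resize(J[120:250,150:380],(360,204)),0,0,0,240,0)]))
plan((*cab(-.29,.0),.24,-1.628))
E
```

```text
t 34.45 pose [ 0.4965 -0.4074  0.2464 -1.79  ] open 0.0514 F [-0.2 -0.2  1.3] q [-0.77  0.23  1.37  0.    1.53  1.02]
  mm -5.8 -216.4 6.4 turn -0.162 rows 4.3
 -> [ 0.53797 -0.19492  0.24    -1.628  ]
```

View pics/f8.png

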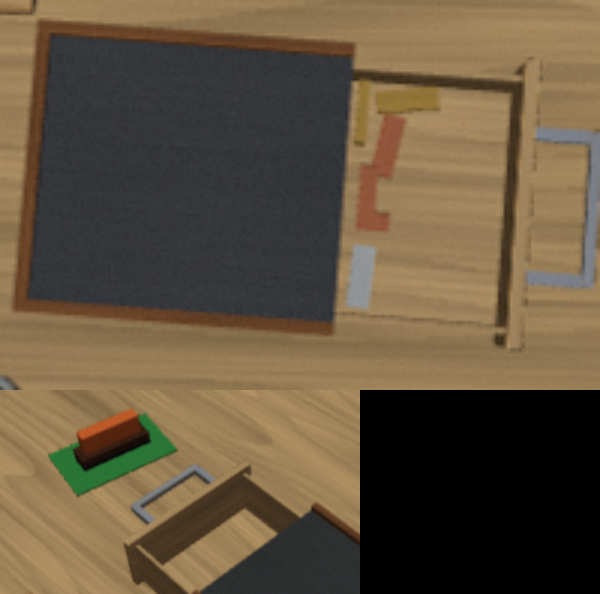

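```bash
python3 - <<'E'
from h import *
plan((.5365,-.2135,.20,-1.628),(.5365,-.2135,.091,-1.628))
E
```

```text
t 34.45 pose [ 0.4965 -0.4074  0.2464 -1.79  ] open 0.0514 F [-0.2 -0.2  1.3] q [-0.77  0.23  1.37  0.    1.53  1.02]
  mm -3.2 -198.0 46.4 turn -0.162 rows 4.1
 -> [ 0.5365 -0.2135  0.2    -1.628 ]
  mm 0.0 0.0 109.0 turn -0.0 rows 2.2
 -> [ 0.5365 -0.2135  0.091  -1.628 ]
```

Emit:
arm_command --increments "0.62 -3 -198 40 -0.162; 0.62 -3 -198 40 -0.162; 0.62 -3 -198 40 -0.162; 0.62 -3 -198 40 -0.162; 0.62 -3 -198 40 -0.162" --grip_force 30

```text
t: 34.95
tool_pos: [0.5344, -0.2057, 0.1969]
orientation: [-3.137, 0.082, 0.005]
force: [0.5, -0.7, -0.5]
opening: 0.0352
gripper_force: 0.0
```

Emit:
arm_command --increments "0.62 0 0 0 0; 0.62 0 0 0 0; 0.62 0 0 0 0"

```text
t: 35.25
tool_pos: [0.5345, -0.2132, 0.1999]
orientation: [3.14, -0.093, 0.001]
force: [-0.6, -0.8, 0.4]
opening: 0.0358
gripper_force: 0.0
```

```bash
python3 - <<'E'
from h import *
plan((.5365,-.2135,.091,-1.628))
E
```

```text
t 35.25 pose [ 0.5345 -0.2132  0.1999 -1.6298] open 0.0358 F [-0.6 -0.8  0.4] q [-0.47  0.09  1.61 -0.    1.44  1.16]
  mm 2.0 0.2 108.9 turn -0.002 rows 2.2
 -> [ 0.5365 -0.2135  0.091  -1.628 ]
```

Emit:
arm_command --increments "0.62 2 0 40 0; 0.62 2 0 75 0; 0.62 2 0 100 0; 0.62 2 0 108 0; 0.62 2 0 108 0"

```text
t: 35.75
tool_pos: [0.5357, -0.2124, 0.0906]
orientation: [-3.139, 0.092, 0.003]
force: [0.3, -0.2, 0.3]
opening: 0.0351
gripper_force: 0.0
```

Emit:
arm_command --increments "1 0 0 0 0; 1 0 0 0 0; 1 0 0 0 0; 1 0 0 0 0; 1 0 0 0 0"

```text
t: 36.25
tool_pos: [0.5374, -0.212, 0.0929]
orientation: [3.139, -0.09, 0.003]
force: [-1.2, 0.3, 6.6]
opening: 0.0097
gripper_force: 30.0
```

Emit:
arm_command --increments "1 0 -20 0 0; 1 0 -45 0 0; 1 0 -70 0 0; 1 0 -90 0 0; 1 0 -100 0 0"

```text
t: 36.75
tool_pos: [0.5431, -0.1109, 0.0929]
orientation: [3.139, -0.088, 0.003]
force: [-1.0, -3.7, 6.8]
opening: 0.0099
gripper_force: 30.0
```

Emit:
arm_command --increments "1 0 -10 0 0; 1 0 -20 0 0; 1 0 -28 0 0; 1 0 -31 0 0; 1 0 -31 0 0"

```text
t: 37.25
tool_pos: [0.5447, -0.0822, 0.0929]
orientation: [3.137, -0.089, 0.002]
force: [-3.0, -5.7, 6.6]
opening: 0.0095
gripper_force: 30.0
```

```bash
python3 - <<'E'
from h import *
plan();p,s=pose();print(incab(p))
E
```

```text
t 37.25 pose [ 0.5447 -0.0822  0.0929 -1.6276] open 0.0095 F [-3.  -5.7  6.6] q [-0.24  0.12  1.78 -0.    1.24  1.39]
[-0.1769 -0.0003]
```

Emit:
arm_command --increments "1 0 -3 0 0; 1 0 -6 0 0; 1 0 -6 0 0; 1 0 -6 0 0"

```text
t: 37.65
tool_pos: [0.5447, -0.0819, 0.0929]
orientation: [3.129, -0.092, 0.002]
force: [-4.2, -31.9, 2.1]
opening: 0.0095
gripper_force: 30.0
```

Emit:
arm_command --increments "1 0 4 0 0; 1 0 4 0 0; 0.65 0 4 0 0; 0.65 0 4 0 0; 0.65 0 4 0 0"

```text
t: 38.15
tool_pos: [0.5441, -0.0786, 0.0914]
orientation: [-3.14, 0.09, 0.001]
force: [0.7, -0.9, -1.0]
opening: 0.0294
gripper_force: 0.0
```

Emit:
arm_command --increments "0.65 0 0 -40 0; 0.65 0 0 -80 0; 0.65 0 0 -120 0; 0.65 0 0 -150 0; 0.65 0 0 -150 0"

```text
t: 38.65
tool_pos: [0.5469, -0.079, 0.2475]
orientation: [3.139, -0.089, 0.014]
force: [-0.1, -0.8, 0.0]
opening: 0.0327
gripper_force: 0.0
```

Emit:
arm_command --increments "0.6 0 150 0 0; 0.6 0 150 0 0; 0.6 0 150 0 0; 0.6 0 150 0 0; 0.6 0 150 0 0"

```text
t: 39.15
tool_pos: [0.5349, -0.2293, 0.24]
orientation: [-3.139, 0.093, 0.003]
force: [0.4, 0.5, -0.1]
opening: 0.0371
gripper_force: 0.0
```

```bash
python3 - <<'E'
from h import *
from plant import robot
I=robot.read_camera('top');J=robot.read_camera('scene')
cv2.imwrite('pics/f9.png',np.vstack([cv2.resize(I[140:340,100:400],(390,260)),cv2.resize(J[90:420,150:600],(450,330))[:,:390]]))
plan()
E
```

```text
t 39.25 pose [ 0.5355 -0.2276  0.2406 -1.6274] open 0.0371 F [ 0.   0.2 -0.8] q [-0.49  0.08  1.54  0.    1.52  1.14]
```

View pics/f9.png

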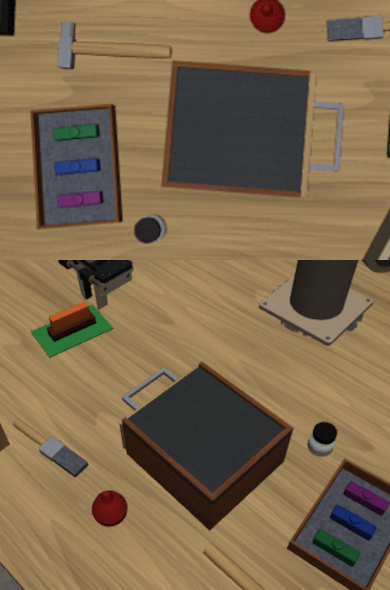

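```bash
python3 - <<'E'
from h import *
from plant import robot
m=robot.camera_model('scene');I=robot.read_camera('scene')
o=ortho(m,I,.35,.65,-.55,-.25,.062);M=cv2.inRange(cv2.cvtColor(o,cv2.COLOR_BGR2HSV),*HS['orange'])
r=cv2.minAreaRect(max(cv2.findContours(cv2.morphologyEx(M,cv2.MORPH_CLOSE,np.ones((9,9))),0,1)[0],key=cv2.contourArea));x=np.array([.65-r[0][1]/1000,-.25-r[0][0]/1000]);print(x)
if np.hypot(*(x-[.4955,-.404]))<.02: print(robot.close_job())
E
```

```text
[ 0.49586351 -0.40188687]
the job is handed in; nothing more can be done
None
```

The job is done and handed in (no verdict came back): final pictures show all three waxes in the tray, a clear plate, the drawer shut after all five offcuts were seen inside it, and the scraper upright about 2 mm from the mat's centre.

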